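# Clamp a boning knife to the click

## Robot

A 6-joint arm with a two-finger parallel gripper is mounted at the origin on the work surface. World frame = base frame: x ahead of the robot, y to its left, z up, the work surface at z = 0. Lengths are in m, angles in rad, forces in N, time in s.
With the tool pointing down it reaches from about 0.35 to 0.775 m from the base axis. Payload 5.5 kg.
Tool frame: the origin (TCP) lies at the very end of the fingers, on their centre line; the grasp point (between the pads) lies 19 mm behind it; z points along the fingers, x is the direction in which the jaws open and shut, and the axes are right-handed (so a half turn about z gives the same grasp; the last joint's range is limited). The gripper opens to 85 mm and grips with 20 to 120 N. Pads are 22 mm wide; open, the fingers measure 114 mm over their backs; the gripper's body (76 mm by 85 mm) begins 54 mm behind the grasp point. The pads swing forward as they close: fully open they stand 13 mm farther back than shut.
Start: joints at [1.044, 0.313, 0.046, 1.304, 0, 1.431], TCP at [0.217, 0.533, 0.231] pointing down, gripper open.
Joint ranges: [-2.76, 2.76], [-0.86, 1.69], [-1.03, 1.26], [-2.2, 2.34], [-1.47, 1.5], [-3.14, 3.14]. Speed limits (rad/s): [2.57, 2.57, 3.14, 3.14, 3.14, 3.14].

## Interface

Orientations are given as a unit quaternion [x, y, z, w].
In Python, from plant import bot gives the robot as it stands.
- The arm moves only by the shell command python3 -m creep 'ROWS' [FORCE]. ROWS is JSON, a list of rows, each an object with "delta_pos": the shift along the tool's x, y, z in mm, a list of three; "roll": the turn about the tool's z in rad; "grip": the closure in counts, from 0 (fully open) to 255 (shut). In form: [{"delta_pos": [dx, dy, dz], "roll": roll, "grip": grip}, ...]. A call has 1 to 20 rows; each row shifts and turns the pose as measured when the row begins, along the tool's axes as they then stand; what a row does not reach is not made up. A row lasts 1/12 s, in which the tool goes at most 41.7 mm and 7.16 degrees, less where a joint would pass 70% of its speed; a pose out of reach is approached as far as the arm can. A call with a gripper value outside its range is refused whole. The fingers move at their own pace and stop on an object; FORCE is the grip in N (left out, the last holds). Time passes only in rows, so rows that do not move let the fingers close. It gives the time, the measured TCP pose, the force and the opening at its end, in the units of the state.
- bot.observe(): the state, without advancing time (a new reading comes with each control period).
- bot.snapshot(name): name is "scene" or "top" or "wrist"; returns (picture, depth): 480x640x3 uint8, blue, green, red; 480x640 float32, m along the optical axis (not along the pixel's ray), 0 where there is no reading.
- bot.camera_info(name): a dict with "vertical_fov" (degrees; the focal length in pixels is half the picture's height over the tangent of half this angle, whatever the lens; pixels are square), "cx", "cy" (the principal point, pixels), "extrinsics" (4x4, takes a point from camera to world coordinates). Camera axes: x right, y up, looking along -z (the intrinsics and any distortion apply to the point x, -y, -z); pixel columns grow to the right and rows downward; lengths in m; the calibration is good to about 2 mm. A picture is of the moment at which its call begins: read the wrist's pose just before it. camera_info takes no time and is no camera call; for the wrist camera it gives the pose at the moment of the call.
- bot.sign_off(): hands the job in, once; it reports no verdict.
The state is a dict: "t": time; "joints": joint angles; "joint_velocities": joint speeds; "joint_efforts": joint torques, N m; "position": TCP position; "eef_rot": TCP orientation; "ft_force": force on the tool from outside, world axes, zero at the start; "ft_torque": the same for the moment, N m; "finger_gap": finger opening in m.
Only numpy, scipy, OpenCV 4.12 (cv2) and the standard library are available. Lean on these libraries where they do the work, as an engineer would, in place of code of your own. Each camera call takes 0.05 s, during which the arm holds its last target.

## Task

Move the narrow-bladed boning knife from the wooden cradle into the bench clamp: handle resting fully down on the bed between the two jaws, edge down, blade pointing the same way as it does in the cradle (away from you). Then wind the crank clockwise until you feel its torque limiter break over, stop right there before it comes up solid, and let go, leaving the knife clamped. Leave the other knife and everything else where it is.

Things in the scene. Friction and masses are not known exactly. Their poses are not given: they have to be found in the camera images.
- boning_knife: Knife to clamp: black handle 120 long x 24 wide x 30 high, narrow steel blade 135 x 20 x 2, edge down in a cradle slot. Origin: centre of the handle's underside; x along the blade, z up. 130 to 210 g, balances 20 to 25 mm ahead of the origin. Grip it across its width some 30 mm behind the origin (x = -30): cradle block and jaws cover only the front half. Mid-height 45 mm above the bench in both places.
- blade_tip (a point): Tip of the boning knife's blade, 195 mm ahead (+x) of the handle's middle.
- broad_knife: The other knife in the cradle, to be left: same handle, but a broad blade 165 long and 40 high. Same origin and axes.
- cradle: Fixed wooden cradle, base 200 x 190 x 12 mm. Two slots along x at y = +45 and -45 mm, either may hold either knife, blades to +x. Each slot: block from x = -4 to 62, top 30 mm above the bench, cheeks to 38 mm, 28 mm apart; at x = 150 two blade guide posts, top 42 mm, 10 mm apart. Origin on the bench midway between the slots. Lift knives straight up by 30 mm or more.
- clamp: Fixed bench clamp, grey base 130 x 220 x 16 mm. Origin on the bench under the knife's place; x along the knife (blade to +x), y from fixed jaw to gear housing. Bed top z = 30, x -4 to 62. Jaws at x 10 to 50; the sliding jaw (top z = 64) comes from +y, starts 33 to 42 mm from the fixed jaw (not measured) and moves 12 mm per rad of screw. Housing y 65 to 145, top z = 72, bears the crank.
- anvil: The clamp's fixed jaw (steel, 40 x 16 mm, top 58 mm above the bench). Its origin and axes coincide with the clamp's; its gripping face is at y = -17 mm.
- seat (a point): Where the knife's origin should come: on the bed's top, 30 mm above the bench, above the clamp's origin; axes as the clamp's. Here the handle is 5 mm from the fixed jaw and 4 mm or more from the sliding jaw.
- spindle (a point): Point on the bench under the crank's upright axis, x = 30, y = 105 mm in the clamp's frame. Clockwise from above closes the jaw; the screw stays where it is left. Free winding takes about 5 N at the pin; after 0.7 to 1.5 rad (not known beforehand) the jaw pinches the knife and the force climbs within about 0.1 rad to about 12 N (0.95 N m), the break-over.
- crank_pin (a point): Centre of the top of the crank's upright black pin (a free-spinning sleeve, 16 mm diameter, z = 97 to 138 mm), 75 mm from the spindle axis, at first pointing roughly to the clamp's +y. Pinch or push it round the axis. Once the limiter breaks over, the crank goes on at a steady 12 N for 0.35 rad (26 mm at the pin) without tightening; then it comes up solid and over-tightens at once. Stop early in that span.
- handle_blank: Bystander: wooden handle blank 110 x 28 x 12 mm lying between cradle and clamp. Origin: centre of underside.
- oil_bottle: Bystander: white plastic bottle, 40 mm in diameter, 110 high, standing beyond cradle and clamp. Origin: centre of underside.
- tape_roll: Bystander: brown tape roll, 90 mm outside, 40 high, at the back left. Origin: centre of underside.
- steel_pan: Bystander: steel bowl 120 mm wide, 60 high, back right. Origin: centre of underside.
- screwdriver: Bystander: screwdriver lying at the right.
- brush: Bystander: brush lying at the left.

How it is judged:
By the outcome, as a careful person would: the job done as asked, in the order asked, and still so for the second after the job is handed in, with the robot touching nothing.
It also fails if it takes over 72 s, if anything falls off the work surface, if the arm or the gripper's body presses on something with over 40 N, if the wrist force passes 120 N, or if a joint passes its speed limit or range.

## Working session

There is one attempt and no reset: what is moved stays moved. The work goes in short steps, Python scripts to look and compute and a shell command to move; the robot and the scene stay as the last step left them, time stands still between calls to the robot, and variables do not carry over. Pictures are saved under pics/ and viewed, and the job is handed in when it is done.

```bash
mkdir -p pics; ls; python3 - <<'E'
from plant import bot
import cv2
s=bot.observe(); print(s)
for n in ["scene","top"]:
    p,d=bot.snapshot(n); cv2.imwrite(f"pics/{n}0.png",p)
    import numpy as np; np.save(f"{n}0_d.npy",d)
    i=bot.camera_info(n); print(n,i)
E
```

```text
pics
{'t': 0.0, 'joints': array([1.04442618e+00, 3.14002405e-01, 4.49584316e-02, 1.30360599e+00,
       2.47909749e-05, 1.43121354e+00]), 'joint_velocities': array([-4.01088342e-04, -3.11771271e-04, -4.34875743e-04,  9.95895414e-05,
       -1.36774552e-03, -3.30054299e-04]), 'joint_efforts': array([-1.16533515e-04, -4.80630505e+01,  2.98531044e+01,  1.96498632e-02,
       -9.46689920e-05,  1.39788699e-05]), 'position': array([0.21662627, 0.53206882, 0.23039934]), 'eef_rot': array([ 8.29823446e-01,  5.58025259e-01, -8.38991286e-04,  3.94005732e-04]), 'ft_force': array([ 0.09005847, -0.40860316,  0.66189452]), 'ft_torque': array([-0.00442625,  0.01937139, -0.02118618]), 'finger_gap': 0.08530368478068857}
scene {'vertical_fov': 44.88738527245019, 'cx': 316.23841338370795, 'cy': 243.11373157610328, 'extrinsics': array([[-0.57429841, -0.62313623,  0.53092614,  1.32508093],
       [ 0.81856693, -0.42808576,  0.3830023 ,  0.55045611],
       [-0.01138069,  0.6545562 ,  0.75592769,  1.22271347],
       [ 0.        ,  0.        ,  0.        ,  1.        ]])}
top {'vertical_fov': 48.0339925309641, 'cx': 316.77797899340055, 'cy': 238.72408054687259, 'extrinsics': array([[-0.03732095,  0.97915331, -0.19966458,  0.31535777],
       [-0.99929429, -0.03741783,  0.00328961,  0.00428523],
       [-0.00424998,  0.19964645,  0.97985878,  1.269219  ],
       [ 0.        ,  0.        ,  0.        ,  1.        ]])}
```

View pics/scene0.png

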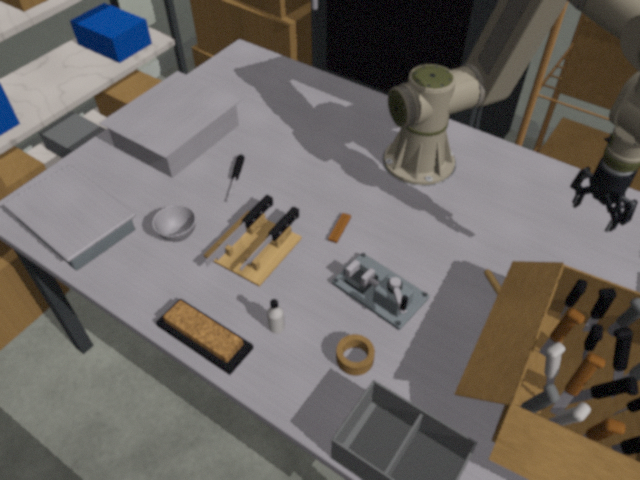

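View pics/top0.png

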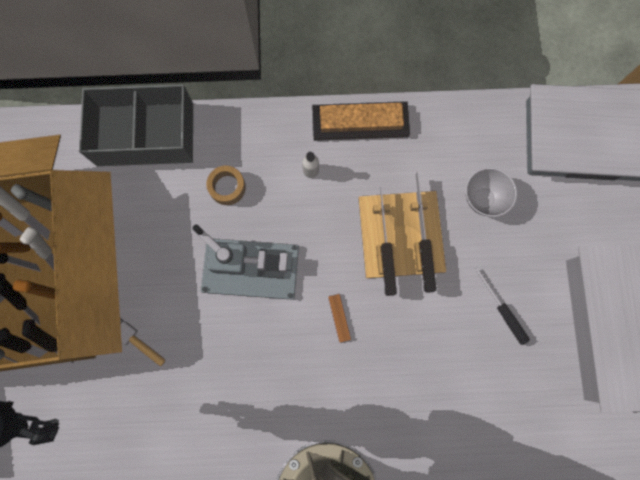

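The top view shows the cradle at about (400,235) with two knives; the left blade looks shorter. The clamp is at about (250,268), with the crank pin at about (198,230). I'll zoom in.

```bash
python3 - <<'E'
import cv2
p=cv2.imread("pics/top0.png")
cv2.imwrite("pics/t_cr.png",cv2.resize(p[165:305,340:460],None,fx=4.2,fy=4.2,interpolation=cv2.INTER_CUBIC))
cv2.imwrite("pics/t_cl.png",cv2.resize(p[215:310,185:315],None,fx=6,fy=6,interpolation=cv2.INTER_CUBIC))
s=cv2.imread("pics/scene0.png")
cv2.imwrite("pics/s_cr.png",cv2.resize(s[185:290,190:310],None,fx=5.5,fy=5.5,interpolation=cv2.INTER_CUBIC))
cv2.imwrite("pics/s_cl.png",cv2.resize(s[240:335,320:440],None,fx=6,fy=6,interpolation=cv2.INTER_CUBIC))
E
```

```text
(no output)
```

View pics/t_cr.png

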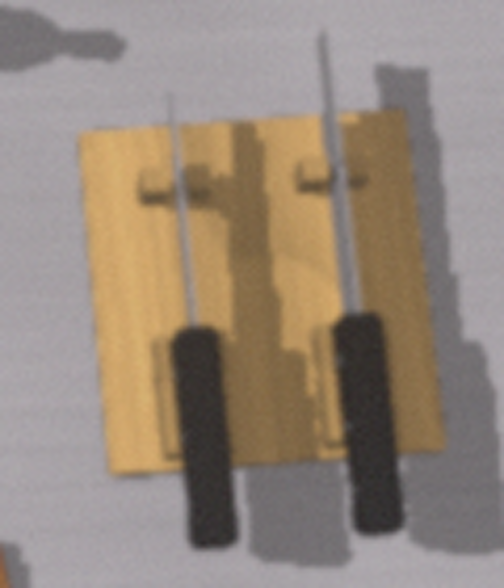

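View pics/t_cl.png

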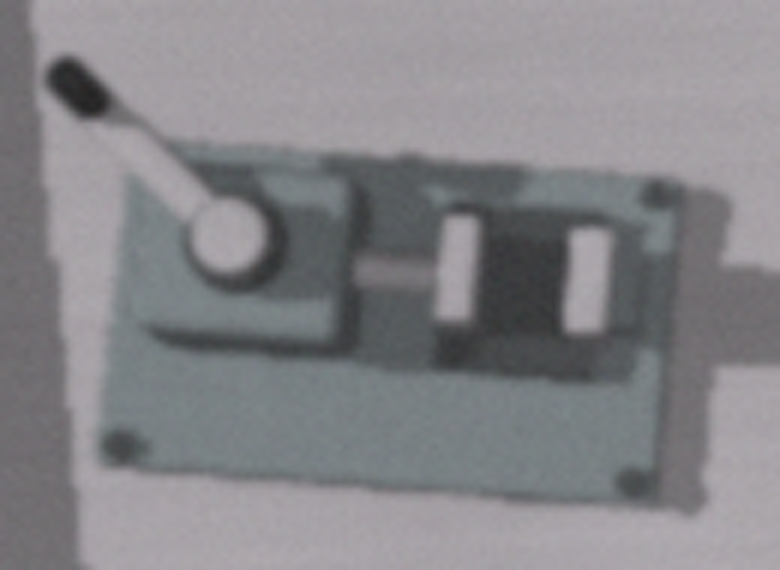

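View pics/s_cr.png

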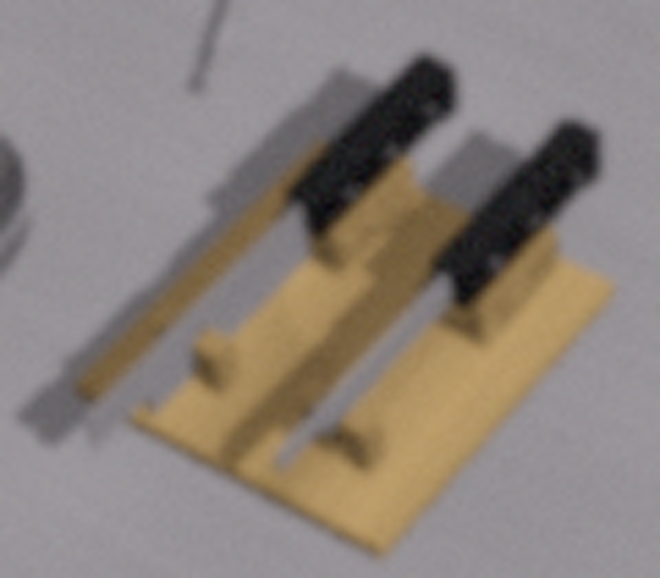

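View pics/s_cl.png

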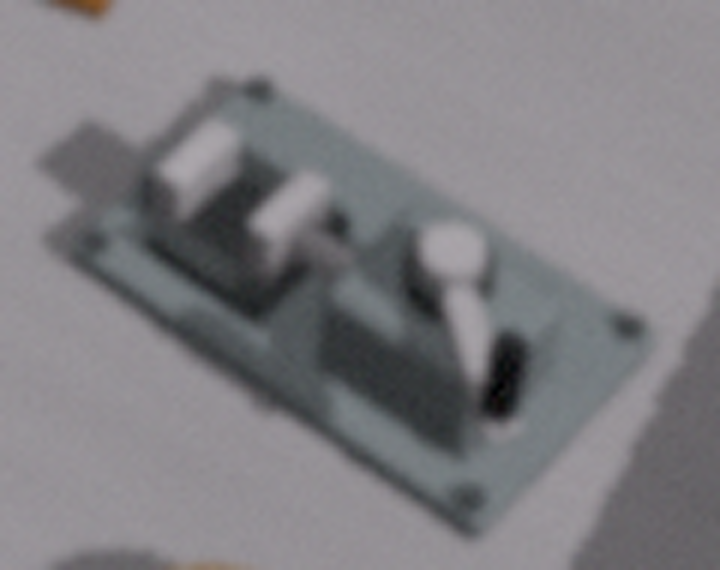

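```bash
cat > h.py <<'E'
import numpy as np,cv2
def ray(info,u,v):
    f=240/np.tan(np.radians(info["vertical_fov"])/2)
    E=np.array(info["extrinsics"]); d=np.array([(u-info["cx"])/f,-(v-info["cy"])/f,-1.])
    return E[:3,3],E[:3,:3]@d
def onz(info,u,v,z):
    o,d=ray(info,u,v); return o+d*(z-o[2])/d[2]
def proj(info,p):
    f=240/np.tan(np.radians(info["vertical_fov"])/2)
    E=np.array(info["extrinsics"]); c=E[:3,:3].T@(np.array(p)-E[:3,3])
    return info["cx"]+f*c[0]/-c[2], info["cy"]-f*c[1]/-c[2]
def two(i1,uv1,i2,uv2):
    o1,d1=ray(i1,*uv1);o2,d2=ray(i2,*uv2)
    t=np.linalg.lstsq(np.c_[d1,-d2],o2-o1,rcond=None)[0]
    a=o1+t[0]*d1;b=o2+t[1]*d2; return (a+b)/2,np.linalg.norm(a-b)
E
python3 - <<'E'
from plant import bot
from h import *
p=cv2.imread("pics/top0.png"); I=bot.camera_info("top")
g=p.max(2)
m=((g<70)*255).astype('uint8'); roi=np.zeros_like(m); roi[230:300,375:445]=m[230:300,375:445]
cs,_=cv2.findContours(roi,cv2.RETR_EXTERNAL,cv2.CHAIN_APPROX_NONE)
for c in cs:
    if cv2.contourArea(c)<100: continue
    r=cv2.minAreaRect(c); b=cv2.boxPoints(r); print(r)
    w=np.array([onz(I,u,v,.06)[:2] for u,v in b]); print(w.round(4).tolist(), w.mean(0))
    print(np.linalg.norm(w-np.roll(w,1,0),axis=1))
# clamp base corners (top z .016) hand-picked from crop, crop/6+offset
for n,(x,y),z in [("BL",(98,463),.016),("BR",(660,507),.016),("TR",(683,180),.016),("fixj TL",(570,226),.058),("fixj TR",(613,226),.058),("fixj BR",(605,333),.058),("fixj BL",(562,333),.058),
  ("sl TL",(443,213),.064),("sl TR",(479,213),.064),("sl BR",(470,322),.064),("sl BL",(434,322),.064),("hub",(228,237),.09),("pintop",(66,72),.138)]:
    print(n,onz(I,x/6+185-.4,y/6+215-.4,z).round(4))
d=np.load("top0_d.npy"); print(d[252:258,222:226])
S=bot.camera_info("scene")
print(two(I,(66/6+184.6,72/6+214.6),S,(510/6+319.6,342/6+239.6)))
E
```

```text
((388.552978515625, 268.99432373046875), (50.674259185791016, 10.191669464111328), 83.8844985961914)
[[0.5431, -0.1454], [0.5447, -0.1687], [0.4293, -0.1734], [0.4277, -0.1505]] [ 0.4862085  -0.15952131]
[0.11545192 0.02334792 0.11550147 0.02291029]
((427.3841247558594, 265.457275390625), (51.571529388427734, 10.822290420532227), 83.6598129272461)
[[0.5488, -0.2337], [0.5507, -0.2585], [0.4331, -0.2619], [0.4313, -0.2376]] [ 0.49096639 -0.24793173]
[0.11762234 0.02485746 0.11768473 0.02438239]
BL [0.455  0.2745 0.016 ]
BR [0.4297 0.0569 0.016 ]
TR [0.5582 0.044  0.016 ]
fixj TL [0.5339 0.0862 0.058 ]
fixj TR [0.5332 0.0699 0.058 ]
fixj BR [0.4923 0.074  0.058 ]
fixj BL [0.4929 0.0902 0.058 ]
sl TL [0.5396 0.1339 0.064 ]
sl TR [0.5391 0.1202 0.064 ]
sl BR [0.4975 0.1243 0.064 ]
sl BL [0.498  0.1379 0.064 ]
hub [0.5288 0.2108 0.09  ]
pintop [0.5825 0.2605 0.138 ]
[[1.1856704 1.1918017 1.1907434 1.1877892]
 [1.1847976 1.1855574 1.1811782 1.1865637]
 [1.1859607 1.18842   1.1863341 1.183566 ]
 [1.1886203 1.1863728 1.1848508 1.1877828]
 [1.1846442 1.1851845 1.1818725 1.1843143]
 [1.1829892 1.1857368 1.185485  1.1894304]]
(array([0.58215666, 0.26021078, 0.1393491 ]), np.float64(6.12622053773136e-05))
```

Boning knife: left, handle centre at about (0.486, -0.160), yaw +0.042. Clamp: origin at about (0.485, 0.108), yaw -0.105. Next I roll to align and look from above the clamp.

```bash
python3 -m creep '[{"delta_pos":[0,0,-6],"roll":-0.107,"grip":0},{"delta_pos":[0,0,-6],"roll":-0.107,"grip":0},{"delta_pos":[0,0,-6],"roll":-0.107,"grip":0},{"delta_pos":[0,0,-6],"roll":-0.107,"grip":0},{"delta_pos":[-30,15,0],"roll":0,"grip":0},{"delta_pos":[-36,18,0],"roll":0,"grip":0},{"delta_pos":[-36,18,0],"roll":0,"grip":0},{"delta_pos":[-36,18,0],"roll":0,"grip":0},{"delta_pos":[-36,18,0],"roll":0,"grip":0},{"delta_pos":[-36,18,0],"roll":0,"grip":0},{"delta_pos":[-36,18,0],"roll":0,"grip":0},{"delta_pos":[-36,18,0],"roll":0,"grip":0},{"delta_pos":[-36,18,0],"roll":0,"grip":0},{"delta_pos":[-36,18,0],"roll":0,"grip":0},{"delta_pos":[-36,18,0],"roll":0,"grip":0},{"delta_pos":[0,0,0],"roll":0,"grip":0},{"delta_pos":[0,0,0],"roll":0,"grip":0}]'
cat > w.py <<'E'
import sys; from plant import bot; from h import *; import pickle
n=sys.argv[1]; s=bot.observe(); I=bot.camera_info("wrist"); p,d=bot.snapshot("wrist")
cv2.imwrite(f"pics/{n}.png",p); pickle.dump((I,d,s),open(n+".pkl","wb")); print(s["t"],s["position"],s["eef_rot"],s["joints"].round(3)); print(I)
E
python3 w.py w1
```

```text
t: 1.52
position: [0.4418, 0.139, 0.248]
eef_rot: [0.683, 0.731, -0.007, 0.0]
ft_force: [-1.0, -0.0, 0.0]
finger_gap: 0.0854
1.5167 [0.44181908 0.13897569 0.24800318] [ 6.82517153e-01  7.30836470e-01 -6.95101843e-03  2.70421739e-04] [ 0.137  0.101 -0.18   1.3   -0.009  0.069]
{'vertical_fov': 68.6813516789679, 'cx': 312.4230942871186, 'cy': 239.69429999046682, 'extrinsics': array([[-0.0691306 , -0.96489933, -0.25335793,  0.37553619],
       [ 0.99755166, -0.06955011, -0.00731173,  0.13630349],
       [-0.01056599, -0.25324309,  0.96734497,  0.39165963],
       [ 0.        ,  0.        ,  0.        ,  1.        ]])}
```

View pics/w1.png

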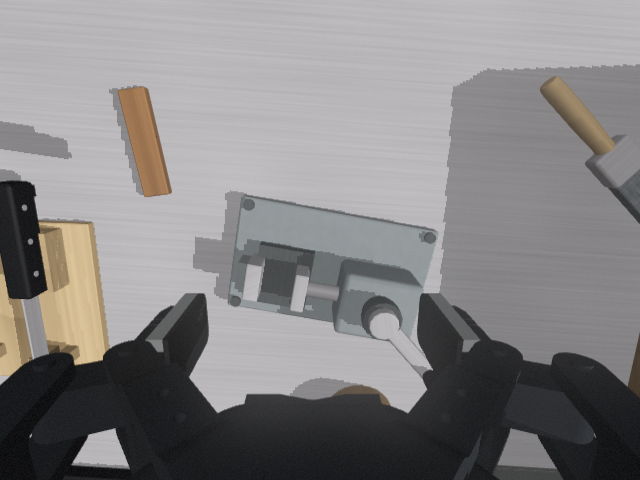

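The wrist view is clear: clamp at cols 230-437, rows 193-340; fixed jaw at about (254,280), sliding jaw at about (301,287), hub at (384,318). The pin is hidden behind a finger.

```bash
python3 - <<'E'
import cv2
p=cv2.imread("pics/w1.png")
cv2.imwrite("pics/w1c.png",cv2.resize(p[185:335,225:345],None,fx=4,fy=4,interpolation=cv2.INTER_CUBIC))
E
```

```text
(no output)
```

View pics/w1c.png

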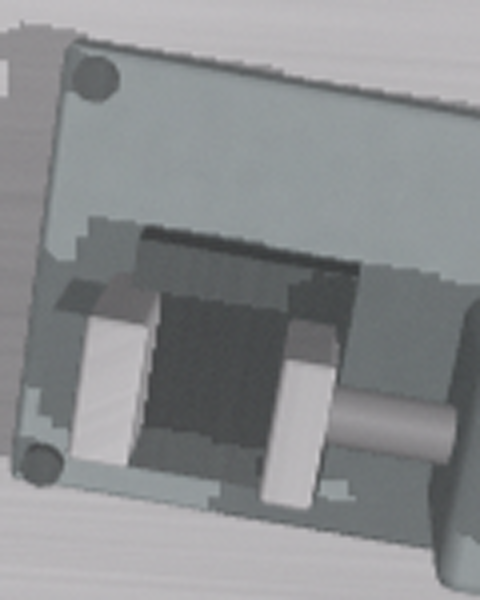

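```bash
python3 - <<'E'
import pickle; from h import *
I,d,s=pickle.load(open("w1.pkl","rb"))
def P(x,y,z): return onz(I,x/4+225-.4,y/4+185-.4,z)[:2]
fT=(P(90,316,.058),P(146,324,.058)); fB=(P(72,457,.058),P(128,465,.058))
sT=(P(284,356,.064),P(334,366,.064)); sB=(P(262,500,.064),P(308,508,.064))
cA=P(82,45,.016); cB=P(18,474,.016)
cC=onz(I,437,233,.016)[:2]
def ang(a,b): v=b-a; return np.arctan2(v[1],v[0])
print("yaws",ang(fT[0],fB[0]),ang(fT[1],fB[1]),ang(sT[0],sB[0]),ang(sT[1],sB[1]),ang(cA,cB),ang(cA,cC)-np.pi/2)
print("lens",np.linalg.norm(cA-cC),np.linalg.norm(fT[1]-fB[1]),np.linalg.norm(fT[0]-fT[1]))
th=-0.105
R=np.array([[np.cos(th),-np.sin(th)],[np.sin(th),np.cos(th)]])
m=(fT[1]+fB[1])/2; o=m-R@[.030,-.017]; print("face mid",m,"origin",o)
for n,q in [("sT0",sT[0]),("sB0",sB[0]),("cA",cA),("cB",cB),("cC",cC),("fT1",fT[1]),("fB1",fB[1]),("hub",onz(I,384,318,.1)[:2])]: print(n,(R.T@(q-o)*1000).round(1))
E
```

```text
yaws -0.09788674328353002 -0.08779782485137538 -0.08574726467847575 -0.10439788079705578 -0.1262137800856407 -0.12225042064958203
lens 0.2126171218494581 0.03879236652420333 0.014121189123817489
face mid [0.5127375  0.08764288] origin [0.48468444 0.10769347]
sT0 [10.6 18.1]
sB0 [50.  18.8]
cA [-49.2 -49.4]
cB [ 78.2 -52.1]
cC [-45.5 163.2]
fT1 [ 10.6 -17.3]
fB1 [ 49.4 -16.7]
hub [ 25.2 104. ]
```

Two views agree on the clamp origin at about (0.485, 0.108); the gap is 35.5 mm. On to the knife.

```bash
python3 -m creep '[{"delta_pos":[-36,0,0],"roll":0.007,"grip":0},{"delta_pos":[-36,0,0],"roll":0.007,"grip":0},{"delta_pos":[-36,0,0],"roll":0.007,"grip":0},{"delta_pos":[-36,0,0],"roll":0.005,"grip":0},{"delta_pos":[-36,0,0],"roll":0,"grip":0},{"delta_pos":[-36,0,0],"roll":0,"grip":0},{"delta_pos":[-36,0,0],"roll":0,"grip":0},{"delta_pos":[-36,0,0],"roll":0,"grip":0},{"delta_pos":[-15,0,0],"roll":0,"grip":0},{"delta_pos":[0,0,0],"roll":0,"grip":0},{"delta_pos":[0,0,0],"roll":0,"grip":0}]'
python3 w.py w2
```

```text
t: 2.48
position: [0.4599, -0.1572, 0.2485]
eef_rot: [0.68, 0.733, -0.006, -0.002]
ft_force: [0.1, 0.4, 0.2]
finger_gap: 0.0853
2.4833 [ 0.45990238 -0.15716369  0.24848299] [ 0.67976535  0.73339891 -0.00643312 -0.00192828] [-0.487  0.143 -0.131  1.304 -0.011 -0.563]
{'vertical_fov': 68.6813516789679, 'cx': 312.4230942871186, 'cy': 239.69429999046682, 'extrinsics': array([[-0.07661542, -0.96501311, -0.25075839,  0.39400353],
       [ 0.99703891, -0.07581473, -0.01286634, -0.16087135],
       [-0.00659499, -0.25100164,  0.9679642 ,  0.39226117],
       [ 0.        ,  0.        ,  0.        ,  1.        ]])}
```

View pics/w2.png

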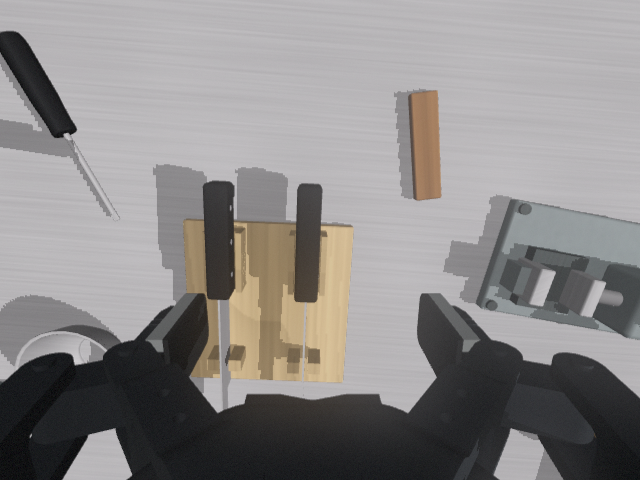

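The boning knife is the right-hand one in this view (+y), handle at about (309,242), with its thin blade to (303,380). Measure it.

```bash
python3 - <<'E'
import pickle; from h import *
I,d,s=pickle.load(open("w2.pkl","rb")); p=cv2.imread("pics/w2.png")
m=((p.max(2)<75)*255).astype('uint8'); r=np.zeros_like(m); r[170:320,280:340]=m[170:320,280:340]
cs,_=cv2.findContours(r,cv2.RETR_EXTERNAL,cv2.CHAIN_APPROX_NONE)
c=max(cs,key=cv2.contourArea); x,y,w,h=cv2.boundingRect(c); print(x,y,w,h,cv2.minAreaRect(c))
# per-row edges
L=[];Rr=[]
for v in range(y+6,y+h-6):
    u=np.where(r[v])[0]; L.append(onz(I,u.min()-.5,v,.06)[:2]); Rr.append(onz(I,u.max()+.5,v,.06)[:2])
L=np.array(L);Rr=np.array(Rr);C=(L+Rr)/2
for q in (L,Rr,C):
    k=np.polyfit(q[:,0],q[:,1],1); print("yaw",np.arctan(k[0]),"y at x=.456",np.polyval(k,.456))
print("near z.06",onz(I,309,y-.5,.06),"far",onz(I,306,y+h-.5,.06), 'widths', np.median(Rr[:,1]-L[:,1]))
for v in (225,260,290): print(d[v,300:318:4])
bl=[(304.5,310),(303.3,345)]
print([onz(I,*b,.058) for b in bl])
q=s["eef_rot"]; from scipy.spatial.transform import Rotation as R
M=R.from_quat(q).as_matrix(); print(M.round(4), np.arctan2(M[1,0],M[0,0]))
E
```

```text
295 184 26 117 ((306.99041748046875, 242.23960876464844), (23.581144332885742, 116.38693237304688), 2.2906100749969482)
yaw 0.03846631529166074 y at x=.456 -0.1737776177883676
yaw -0.03800765687235276 y at x=.456 -0.15108264166038554
yaw 0.00027057327875961443 y at x=.456 -0.16240032792272177
near z.06 [ 0.42602043 -0.16383019  0.06      ] far [ 0.54467726 -0.15808244  0.06      ] widths 0.021898040425560067
[0.33859965 0.33854207 0.33943674 0.3401027  0.3396373 ]
[0.347319   0.34845033 0.3488245  0.34775665 0.3473709 ]
[0.35672566 0.3564865  0.35534954 0.35621396 0.3568959 ]
[array([ 0.55633611, -0.15884881,  0.058     ]), array([ 0.59699358, -0.15723875,  0.058     ])]
[[-0.0758  0.9971 -0.0116]
 [ 0.9971  0.0758 -0.0068]
 [-0.0059 -0.0121 -0.9999]] 1.64670121124688
```

```bash
python3 -m creep '[{"delta_pos":[-3,-2,0],"roll":0.034,"grip":0},{"delta_pos":[0,0,20],"roll":0,"grip":0},{"delta_pos":[0,0,30],"roll":0,"grip":0},{"delta_pos":[0,0,30],"roll":0,"grip":0},{"delta_pos":[0,0,30],"roll":0,"grip":0},{"delta_pos":[0,0,30],"roll":0,"grip":0},{"delta_pos":[0,0,15],"roll":0,"grip":0},{"delta_pos":[0,0,0],"roll":0,"grip":0},{"delta_pos":[0,0,0],"roll":0,"grip":0}]'
cat > st.py <<'E'
from plant import bot; import numpy as np; from scipy.spatial.transform import Rotation as R
s=bot.observe(); M=R.from_quat(s["eef_rot"]).as_matrix()
print(s["t"],s["position"].round(4),"yaw",np.arctan2(M[1,0],M[0,0]).round(4),"z",M[:,2].round(4),"F",s["ft_force"].round(2),"T",s["ft_torque"].round(3),"gap",round(s["finger_gap"],4))
E
python3 st.py; python3 w.py w3 >/dev/null
```

```text
t: 3.28
position: [0.4581, -0.1415, 0.0907]
eef_rot: [0.683, 0.731, -0.004, -0.001]
ft_force: [0.2, 1.3, -0.7]
finger_gap: 0.0856
3.2833 [ 0.4581 -0.1415  0.0907] yaw 1.6392 z [-0.0072 -0.0054 -1.    ] F [ 0.15  1.35 -0.75] T [-0.026 -0.023 -0.035] gap 0.0856
```

View pics/w3.png

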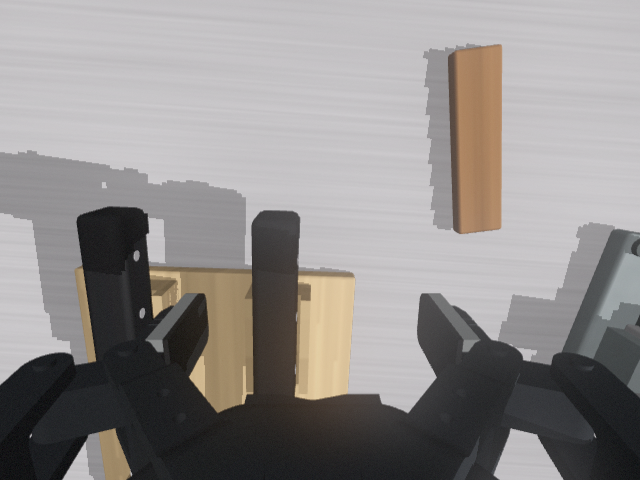

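It drifted 16 mm in y (a lagging or settling motion), so I correct before descending.

```bash
python3 -m creep '[{"delta_pos":[-10,-1,0],"roll":0.03,"grip":0},{"delta_pos":[-8,0,0],"roll":0.01,"grip":0},{"delta_pos":[0,0,0],"roll":0,"grip":0},{"delta_pos":[0,0,0],"roll":0,"grip":0},{"delta_pos":[0,0,0],"roll":0,"grip":0}]'; python3 st.py
```

```text
t: 3.75
position: [0.4624, -0.1622, 0.097]
eef_rot: [0.698, 0.716, -0.003, 0.004]
ft_force: [1.2, -1.1, -0.4]
finger_gap: 0.0853
3.75 [ 0.4624 -0.1622  0.097 ] yaw 1.5969 z [ 0.0019 -0.0103 -0.9999] F [ 1.23 -1.07 -0.45] T [0.027 0.055 0.004] gap 0.0853
```

```bash
for i in 1 2 3; do python3 -m creep '[{"delta_pos":[0,0,0],"roll":0,"grip":0}]' >/dev/null; python3 st.py; done
```

```text
3.8333 [ 0.4628 -0.1628  0.0976] yaw 1.5963 z [ 0.003  -0.0108 -0.9999] F [-0.31  0.12  0.56] T [0.051 0.002 0.052] gap 0.0854
3.9167 [ 0.463  -0.1631  0.0979] yaw 1.5958 z [ 0.0036 -0.0111 -0.9999] F [0.76 0.43 0.2 ] T [-0.001  0.014 -0.014] gap 0.0856
4.0 [ 0.463  -0.1632  0.0981] yaw 1.5956 z [ 0.0039 -0.0112 -0.9999] F [-0.07 -0.64 -0.17] T [ 0.018 -0.041 -0.014] gap 0.0853
```

```bash
python3 -m creep '[{"delta_pos":[2,-7,0],"roll":-0.017,"grip":0},{"delta_pos":[0,0,10],"roll":0,"grip":0},{"delta_pos":[0,0,10],"roll":0,"grip":0},{"delta_pos":[0,0,5],"roll":0,"grip":0},{"delta_pos":[0,0,0],"roll":0,"grip":0},{"delta_pos":[0,0,0],"roll":0,"grip":0}]'>/dev/null; python3 st.py
```

```text
4.5 [ 0.4537 -0.1605  0.0715] yaw 1.6169 z [ 0.0024 -0.0104 -0.9999] F [-0.45  0.   -0.89] T [-0.053  0.009 -0.03 ] gap 0.0855
```

Good tracking. Down 42 mm more.

```bash
python3 -m creep '[{"delta_pos":[-0.5,1.5,10],"roll":0,"grip":0},{"delta_pos":[0,0,14],"roll":0,"grip":0},{"delta_pos":[0,0,12],"roll":0,"grip":0},{"delta_pos":[0,0,5],"roll":0,"grip":0},{"delta_pos":[0,0,0],"roll":0,"grip":0},{"delta_pos":[0,0,0],"roll":0,"grip":0}]'>/dev/null; python3 st.py;  python3 w.py w4 >/dev/null
```

```text
5.0 [ 0.4566 -0.1619  0.028 ] yaw 1.6177 z [ 0.004  -0.0113 -0.9999] F [0.56 0.42 0.29] T [-0.017  0.038  0.004] gap 0.0854
```

View pics/w4.png

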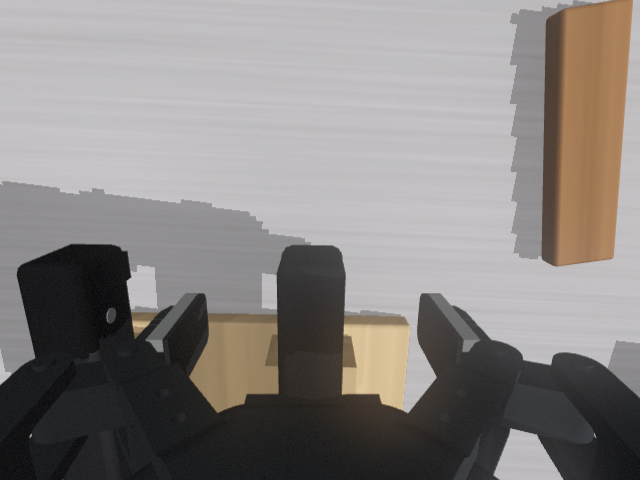

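Handle (cols 277-345) is centred between the pads (206-420). Close at 80 N.

```bash
python3 -m creep '[{"delta_pos":[0,0,0],"roll":0,"grip":255},{"delta_pos":[0,0,0],"roll":0,"grip":255},{"delta_pos":[0,0,0],"roll":0,"grip":255},{"delta_pos":[0,0,0],"roll":0,"grip":255},{"delta_pos":[0,0,0],"roll":0,"grip":255},{"delta_pos":[0,0,0],"roll":0,"grip":255},{"delta_pos":[0,0,0],"roll":0,"grip":255},{"delta_pos":[0,0,0],"roll":0,"grip":255}]' 80 >/dev/null; python3 st.py
```

```text
5.7167 [ 0.4582 -0.1627  0.0306] yaw 1.6178 z [ 0.0077 -0.0133 -0.9999] F [ 0.06 -0.7  -0.21] T [0.022 0.06  0.021] gap 0.0229
```

```bash
python3 -m creep '[{"delta_pos":[0,0,-5],"roll":0,"grip":255},{"delta_pos":[0,0,-8],"roll":0,"grip":255},{"delta_pos":[0,0,-10],"roll":0,"grip":255},{"delta_pos":[0,0,-12],"roll":0,"grip":255},{"delta_pos":[0,0,-15],"roll":0,"grip":255},{"delta_pos":[0,0,-15],"roll":0,"grip":255},{"delta_pos":[0,0,-15],"roll":0,"grip":255},{"delta_pos":[0,0,-10],"roll":0,"grip":255},{"delta_pos":[0,0,0],"roll":0,"grip":255},{"delta_pos":[0,0,0],"roll":0,"grip":255},{"delta_pos":[0,0,0],"roll":0,"grip":255}]' >/dev/null; python3 st.py; python3 w.py w5 >/dev/null; python3 -c "
from plant import bot;import cv2
p,d=bot.snapshot('scene');cv2.imwrite('pics/s5.png',p);cv2.imwrite('pics/s5c.png',cv2.resize(p[130:300,180:330],None,fx=3.5,fy=3.5,interpolation=2))"
```

```text
6.6333 [ 0.4551 -0.1603  0.1276] yaw 1.6178 z [ 0.0038 -0.0118 -0.9999] F [ 0.4   0.24 -1.92] T [-0.009  0.162  0.03 ] gap 0.023
```

View pics/w5.png

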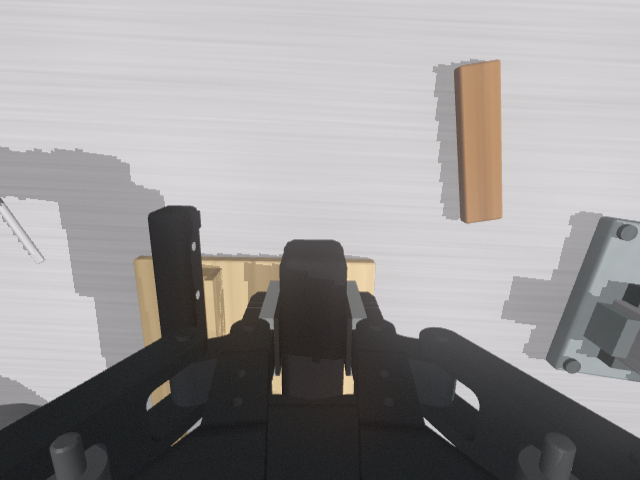

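View pics/s5c.png

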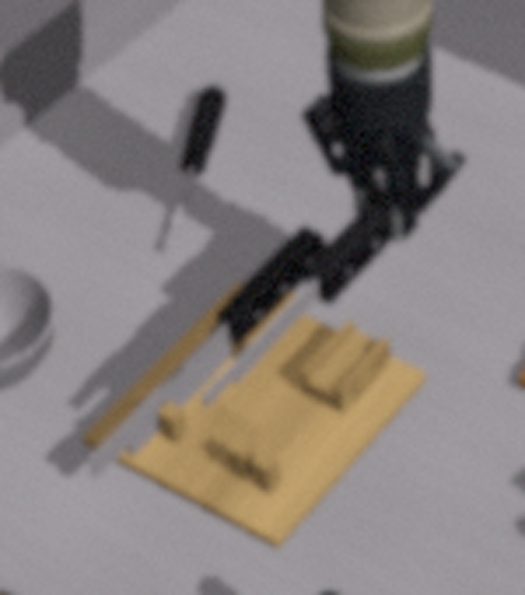

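The knife is held clear of the cradle, with about 1.9 N weight showing. I use the depth along the handle top for pitch and back-end position.

```bash
cat > hp.py <<'E'
import pickle,sys; from h import *; from scipy.spatial.transform import Rotation as R
n=sys.argv[1]
I,d,s=pickle.load(open(n+".pkl","rb")); p=cv2.imread(f"pics/{n}.png")
E=I["extrinsics"]; M=R.from_quat(s["eef_rot"]).as_matrix()
def pt(u,v):
    o,r=ray(I,u,v); return M.T@(o+r*d[v,u]-s["position"])*1000   # tool frame mm
v0=int(sys.argv[2]); v1=int(sys.argv[3])
Q=np.array([pt(u,v) for v in range(v0,v1) for u in range(304,324,2)])
k=np.polyfit(Q[:,1],Q[:,2],1); print("top: z_tool = %.2f + %.4f*y_tool"%(k[1],k[0]),"rms",np.std(Q[:,2]-np.polyval(k,Q[:,1])),"y",Q[:,1].min(),Q[:,1].max())
for v in range(232,252,2): print(v,pt(313,v).round(1),p[v,313])
E
python3 hp.py w5 258 345; python3 hp.py w4 262 310
```

```text
top: z_tool = -27.36 + 0.1923*y_tool rms 6.396599817700947 y -67.7237144838028 2.966246028488416
232 [  0.7  -0.3 127.8] [208 206 207]
234 [  0.7   1.  126.6] [208 205 208]
236 [  0.7   3.  127.9] [207 206 207]
238 [  0.7   4.6 127.6] [209 206 209]
240 [  0.6 -29.7  -3.9] [98 96 98]
242 [   0.4  -67.7 -143. ] [77 78 80]
244 [  0.6 -30.  -10.8] [75 75 78]
246 [  0.6 -30.  -13.6] [76 75 79]
248 [  0.6 -30.3 -17.3] [71 71 74]
250 [  0.6 -30.1 -19.1] [73 72 76]
top: z_tool = -26.24 + 0.2748*y_tool rms 5.005337660834937 y -67.74631451549871 -12.414892593941712
232 [  0.6 -25.4  27.1] [188 183 186]
234 [  0.6 -24.3  27.3] [190 187 189]
236 [  0.6 -23.2  27.6] [192 189 191]
238 [  0.6 -22.3  27.1] [192 189 191]
240 [   0.4  -67.7 -143. ] [192 190 192]
242 [  0.6 -20.1  27.4] [188 187 188]
244 [  0.6 -19.1  27.5] [188 186 188]
246 [  0.6 -28.8  -9.3] [65 62 64]
248 [  0.6 -28.8 -12.4] [68 65 67]
250 [  0.6 -28.7 -14.7] [65 65 65]
```

```bash
cat >> hp.py <<'E'
Q=Q[(Q[:,2]>-60)&(Q[:,2]<60)]
for vv in range(250,350,8): print(vv,pt(313,vv).round(1),end=' ')
print()
E
python3 hp.py w5 258 345|tail -1; python3 hp.py w4 262 310|tail -1
```

```text
250 [  0.6 -30.1 -19.1] 258 [  0.6 -29.6 -27. ] 266 [  0.6 -27.2 -28.8] 274 [  0.6 -24.8 -30.1] 282 [  0.6 -21.9 -30.1] 290 [  0.6 -18.9 -30. ] 298 [  0.6 -15.7 -29.6] 306 [  0.6 -13.  -30.3] 314 [  0.6  -9.8 -30.2] 322 [  0.6  -6.4 -29.6] 330 [  0.6  -3.3 -29.8] 338 [  0.6  -0.1 -29.9] 346 [  0.6   3.5 -29.4] 
250 [  0.6 -28.7 -14.7] 258 [  0.6 -28.4 -23.5] 266 [  0.6 -27.9 -30.7] 274 [  0.6 -25.5 -31.9] 282 [  0.6 -22.5 -31.6] 290 [  0.6 -19.9 -32.4] 298 [  0.6 -17.4 -33.2] 306 [  0.6 -14.  -32.4] 314 [  0.6 -11.  -32.4] 322 [  0.6  -8.  -32.6] 330 [  0.6  -4.7 -32.3] 338 [  0.6  -1.8 -32.6] 346 [  0.6   1.6 -32.3]
```

Knife is gripped level, origin 30 mm ahead of the TCP and bottom at TCP level. I lift to 0.18 and carry it over the clamp, turning it to clamp yaw.

```bash
python3 -m creep '[{"delta_pos":[0,0,-15],"roll":0,"grip":255},{"delta_pos":[0,0,-15],"roll":0,"grip":255},{"delta_pos":[0,0,-15],"roll":0,"grip":255},{"delta_pos":[10,0,-5],"roll":0,"grip":255},{"delta_pos":[20,0,0],"roll":0.02,"grip":255},{"delta_pos":[25,0,0],"roll":0.02,"grip":255},{"delta_pos":[25,0,0],"roll":0.02,"grip":255},{"delta_pos":[25,0,0],"roll":0.02,"grip":255},{"delta_pos":[25,0,0],"roll":0.02,"grip":255},{"delta_pos":[25,0,0],"roll":0.02,"grip":255},{"delta_pos":[25,0,0],"roll":0.02,"grip":255},{"delta_pos":[25,0,0],"roll":0.02,"grip":255},{"delta_pos":[25,0,0],"roll":0,"grip":255},{"delta_pos":[20,0,0],"roll":0,"grip":255},{"delta_pos":[10,0,0],"roll":0,"grip":255},{"delta_pos":[0,0,0],"roll":0,"grip":255},{"delta_pos":[0,0,0],"roll":0,"grip":255},{"delta_pos":[0,0,0],"roll":0,"grip":255}]' >/dev/null; python3 st.py
```

```text
8.2333 [0.4531 0.1207 0.1595] yaw 1.4489 z [-0.0263 -0.0014 -0.9997] F [-0.05  0.11 -1.13] T [ 0.036  0.001 -0.036] gap 0.023
```

```bash
python3 -m creep '[{"delta_pos":[-6,0,0],"roll":-0.012,"grip":255},{"delta_pos":[0,0,0],"roll":0,"grip":255},{"delta_pos":[0,0,0],"roll":0,"grip":255},{"delta_pos":[0,0,0],"roll":0,"grip":255},{"delta_pos":[0,0,0],"roll":0,"grip":255}]' >/dev/null; python3 st.py; python3 w.py w6
```

```text
8.65 [0.4514 0.1111 0.1588] yaw 1.457 z [-0.0281 -0.002  -0.9996] F [-0.23 -0.59 -2.25] T [0.072 0.108 0.   ] gap 0.0229
8.65 [0.45140294 0.11112754 0.15880185] [ 0.74610949  0.66567449 -0.01114275 -0.00859888] [ 0.068  0.162 -0.333  1.104 -0.     0.182]
{'vertical_fov': 68.6813516789679, 'cx': 312.4230942871186, 'cy': 239.69429999046682, 'extrinsics': array([[ 0.1127357 , -0.96572221, -0.23381891,  0.38811463],
       [ 0.99360787,  0.10818585,  0.03223695,  0.11931156],
       [-0.00583604, -0.23595857,  0.97174559,  0.3035821 ],
       [ 0.        ,  0.        ,  0.        ,  1.        ]])}
```

View pics/w6.png

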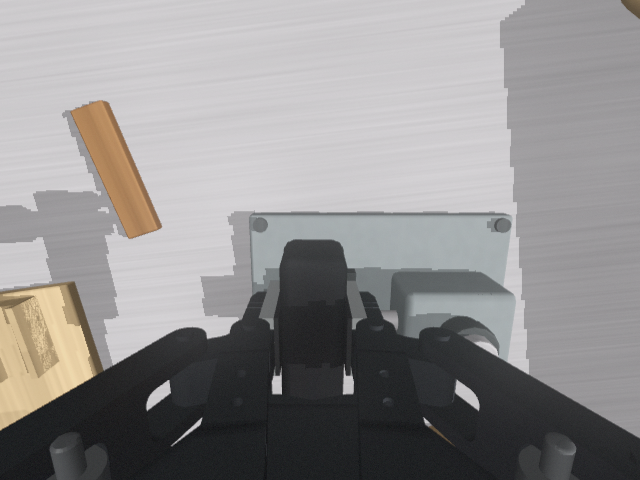

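```bash
python3 - <<'E'
import pickle; from h import *
I,d,s=pickle.load(open("w6.pkl","rb")); J,_,_=pickle.load(open("w1.pkl","rb"))
p=cv2.imread("pics/w6.png"); cv2.imwrite("pics/w6c.png",cv2.resize(p[200:330,240:520],None,fx=2.8,fy=2.8,interpolation=2))
def X(i,u,v): return onz(i,u,v,.016)[:2]
a,b=X(I,250.5,213),X(I,510,214.5); a1,b1=X(J,245.1,195.8),X(J,437,233)
print(a,b,np.arctan2(*(b-a)),a1,b1,np.arctan2(*(b1-a1)), np.linalg.norm(b-a))
for k in (0,1):
  A,B=((a,b),(a1,b1))[k]; 
from plant import bot
T=bot.camera_info("top"); print("bottle",onz(T,312,175,0),onz(T,310,156,.11))
E
```

```text
[0.42900199 0.06137836] [0.45420502 0.27423034] 0.11785757953906671 [0.43056497 0.06374827] [0.45654655 0.27477967] 0.12250064665796118 0.2143388905392125
bottle [0.73458917 0.00580906 0.        ] [0.74345704 0.00860712 0.11      ]
```

View pics/w6c.png

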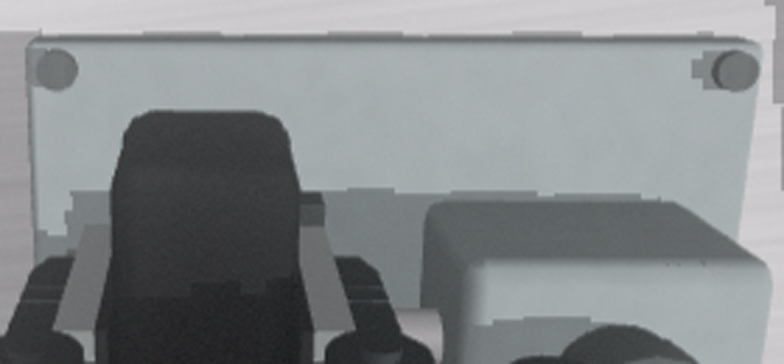

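```bash
python3 -m creep '[{"delta_pos":[1,2,15],"roll":0,"grip":255},{"delta_pos":[0,2,18],"roll":0,"grip":255},{"delta_pos":[0,1,18],"roll":0,"grip":255},{"delta_pos":[0,1,18],"roll":0,"grip":255},{"delta_pos":[0,0,8],"roll":0,"grip":255},{"delta_pos":[0,0,0],"roll":0,"grip":255},{"delta_pos":[0,0,0],"roll":0,"grip":255},{"delta_pos":[0,0,0],"roll":0,"grip":255}]' >/dev/null; python3 st.py
```

```text
9.3667 [0.4587 0.1103 0.0819] yaw 1.4542 z [-0.0216 -0.0014 -0.9998] F [ 0.3  -0.14 -1.44] T [ 0.1    0.104 -0.014] gap 0.0227
```

```bash
python3 -m creep '[{"delta_pos":[1,-2.5,5],"roll":0,"grip":255},{"delta_pos":[0,0,8],"roll":0,"grip":255},{"delta_pos":[0,0,5],"roll":0,"grip":255},{"delta_pos":[0,0,0],"roll":0,"grip":255},{"delta_pos":[0,0,0],"roll":0,"grip":255}]' >/dev/null; python3 st.py;  python3 -c "
from plant import bot;import cv2
p,d=bot.snapshot('scene');cv2.imwrite('pics/s7c.png',cv2.resize(p[200:340,300:440],None,fx=4,fy=4,interpolation=2))
p,d=bot.snapshot('top');cv2.imwrite('pics/t7c.png',cv2.resize(p[150:310,185:345],None,fx=3.7,fy=3.7,interpolation=2))"
```

```text
9.7833 [0.458  0.112  0.0652] yaw 1.4544 z [-0.0159 -0.001  -0.9999] F [ 0.54  0.14 -1.69] T [ 0.069  0.124 -0.029] gap 0.0229
```

View pics/s7c.png

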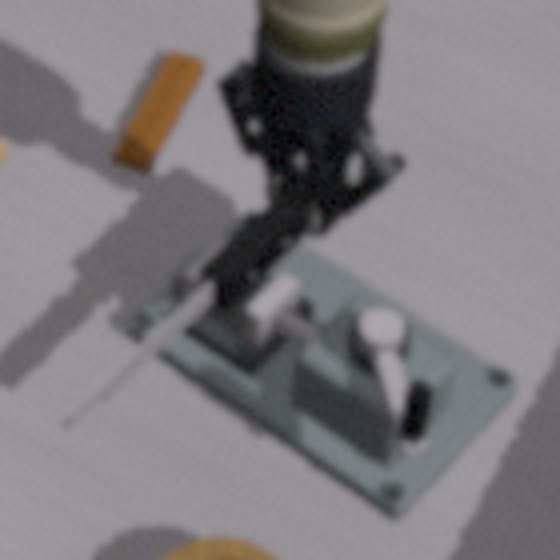

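View pics/t7c.png

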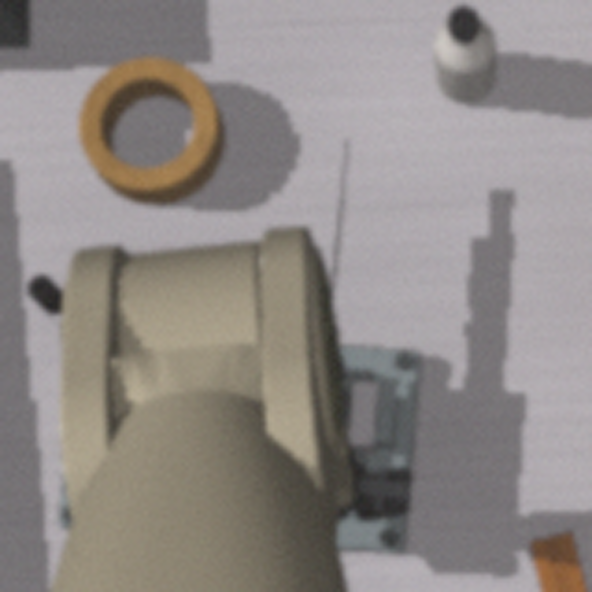

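```bash
python3 - <<'E'
from h import *; from plant import bot
T=bot.camera_info("top")
print([onz(T,185+347/3.7-.4,150+140/3.7-.4,z).round(4) for z in (.075,.085)],[onz(T,185+334/3.7-.4,150+285/3.7-.4,z).round(4) for z in (.075,.085)])
th=-.115; o=np.array([.4849,.1079]); print("expected tip at seat",o+.195*np.array([np.cos(th),np.sin(th)]))
E
```

```text
[array([0.6828, 0.0843, 0.075 ]), array([0.6797, 0.0837, 0.085 ])] [array([0.5904, 0.0945, 0.075 ]), array([0.5881, 0.0937, 0.085 ])]
expected tip at seat [0.67861198 0.0855244 ]
```

Blade is parallel to the clamp and within 2 mm laterally of target. Shift back 2 mm and lower.

```bash
python3 -m creep '[{"delta_pos":[0,-2.5,5],"roll":0,"grip":255},{"delta_pos":[0,0,7],"roll":0,"grip":255},{"delta_pos":[0,0,5],"roll":0,"grip":255},{"delta_pos":[0,0,3],"roll":0,"grip":255},{"delta_pos":[0,0,0],"roll":0,"grip":255}]' >/dev/null; python3 st.py;python3 -m creep '[{"delta_pos":[0,0,3],"roll":0,"grip":255},{"delta_pos":[0,0,2],"roll":0,"grip":255},{"delta_pos":[0,0,0],"roll":0,"grip":255}]' >/dev/null; python3 st.py
```

```text
10.3 [0.4554 0.1123 0.0437] yaw 1.4544 z [-1.470e-02 -9.000e-04 -9.999e-01] F [-0.65  0.1  -2.12] T [ 0.007  0.115 -0.   ] gap 0.0225
10.55 [0.455  0.1122 0.0378] yaw 1.4544 z [-0.0157 -0.001  -0.9999] F [-0.39 -0.32 -1.86] T [-0.032  0.09  -0.008] gap 0.0231
```

No lateral contact. Continue in small steps until it touches the bed.

```bash
for i in 1 2 3 4; do python3 -m creep '[{"delta_pos":[0,0,2],"roll":0,"grip":255},{"delta_pos":[0,0,0],"roll":0,"grip":255}]' >/dev/null; python3 st.py; done
```

```text
10.7167 [0.4551 0.1122 0.0356] yaw 1.4543 z [-0.0156 -0.001  -0.9999] F [-0.33 -0.43 -1.51] T [0.042 0.088 0.001] gap 0.023
10.8833 [0.4553 0.1122 0.0336] yaw 1.4543 z [-1.510e-02 -9.000e-04 -9.999e-01] F [ 0.25 -0.67 -1.97] T [-0.024  0.079  0.038] gap 0.0226
11.05 [0.4557 0.1123 0.0321] yaw 1.4543 z [-1.410e-02 -9.000e-04 -9.999e-01] F [-2.63  0.29  2.66] T [-0.074  0.195 -0.089] gap 0.0231
11.2167 [0.4559 0.1122 0.0312] yaw 1.4542 z [-0.0129 -0.0013 -0.9999] F [-2.57 -0.34  1.87] T [-0.084  0.161 -0.097] gap 0.0229
```

Contact at TCP z of about 0.032 (+4 N). Release gently.

```bash
python3 -m creep '[{"delta_pos":[0,0,0],"roll":0,"grip":150},{"delta_pos":[0,0,0],"roll":0,"grip":120},{"delta_pos":[0,0,0],"roll":0,"grip":100},{"delta_pos":[0,0,0],"roll":0,"grip":80},{"delta_pos":[0,0,0],"roll":0,"grip":80}]' 20 >/dev/null; python3 st.py; python3 w.py w8 >/dev/null; python3 hp.py w8 262 345 | tail -1
```

```text
11.6333 [0.4573 0.1123 0.0317] yaw 1.4542 z [-9.9e-03 -9.0e-04 -1.0e+00] F [-0.69  0.18 -0.1 ] T [-0.038 -0.013  0.022] gap 0.0585
250 [  0.4 -31.9 -24.9] 258 [  0.4 -29.5 -26.7] 266 [  0.4 -27.3 -28.9] 274 [  0.4 -24.7 -29.6] 282 [  0.4 -21.2 -28.2] 290 [  0.4 -18.3 -28.5] 298 [  0.4 -15.3 -28.7] 306 [  0.4 -12.2 -28.7] 314 [  0.4  -9.3 -29.1] 322 [  0.4  -6.1 -28.9] 330 [  0.4  -2.6 -28.6] 338 [  0.4   0.3 -29. ] 346 [  0.4   4.2 -28.1]
```

View pics/w8.png

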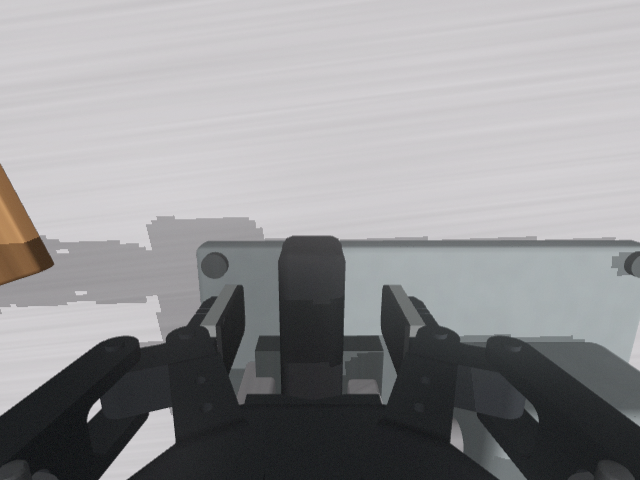

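The knife stands free, handle (cols 279-344) between the jaws, top at z of about 0.060. Rise straight up and look.

```bash
python3 -m creep '[{"delta_pos":[0,0,-5],"roll":0,"grip":80},{"delta_pos":[0,0,-10],"roll":0,"grip":80},{"delta_pos":[0,0,-15],"roll":0,"grip":80},{"delta_pos":[0,0,-20],"roll":0,"grip":80},{"delta_pos":[0,0,-20],"roll":0,"grip":80},{"delta_pos":[0,0,-20],"roll":0,"grip":80},{"delta_pos":[0,0,-20],"roll":0,"grip":80},{"delta_pos":[0,0,-20],"roll":0,"grip":80},{"delta_pos":[0,0,-20],"roll":0,"grip":80},{"delta_pos":[0,0,-20],"roll":0,"grip":80},{"delta_pos":[0,0,-20],"roll":0,"grip":80},{"delta_pos":[0,0,-10],"roll":0,"grip":80},{"delta_pos":[0,0,0],"roll":0,"grip":80},{"delta_pos":[0,0,0],"roll":0,"grip":80},{"delta_pos":[0,0,0],"roll":0,"grip":80},{"delta_pos":[0,0,0],"roll":0,"grip":80}]' >/dev/null; python3 st.py; python3 w.py w9
```

```text
13.0167 [0.4568 0.1123 0.2434] yaw 1.4542 z [-0.013  -0.0011 -0.9999] F [ 0.46  0.02 -1.29] T [-0.016  0.014  0.064] gap 0.0588
13.0167 [0.45677973 0.11233023 0.2434169 ] [ 0.74707911  0.66470317 -0.00522126 -0.00390453] [ 0.07   0.118 -0.173  1.293 -0.     0.187]
{'vertical_fov': 68.6813516789679, 'cx': 312.4230942871186, 'cy': 239.69429999046682, 'extrinsics': array([[ 0.11550207, -0.9617306 , -0.24846232,  0.39136422],
       [ 0.99330189,  0.11100867,  0.03206923,  0.12056281],
       [-0.00326049, -0.25050215,  0.96811055,  0.38726662],
       [ 0.        ,  0.        ,  0.        ,  1.        ]])}
```

View pics/w9.png

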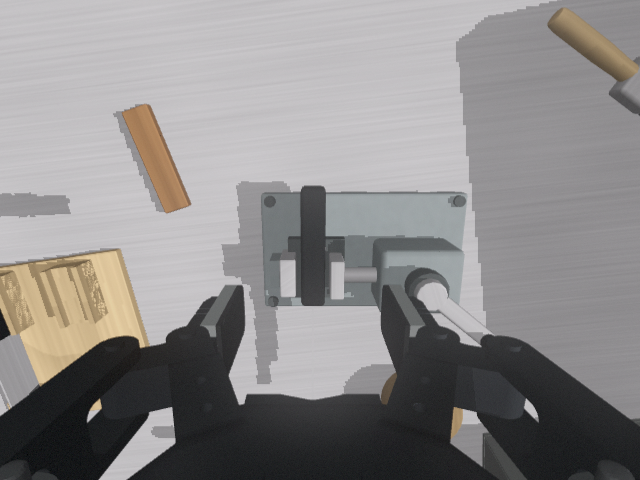

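The knife sits between the jaws with clearance on both sides (handle cols 302-325, jaws at 296 and 330). I check its pose and the hub, then turn the tool so that tool x is tangential at the pin.

```bash
python3 - <<'E'
import pickle; from h import *
I,d,s=pickle.load(open("w9.pkl","rb"))
a,b=onz(I,313.5,185.5,.058)[:2],onz(I,313.5,305.5,.058)[:2]
th=-.115;R=np.array([[np.cos(th),-np.sin(th)],[np.sin(th),np.cos(th)]]);o=np.array([.4849,.1079])
print("handle back/front in clamp mm",R.T@(a-o)*1000,R.T@(b-o)*1000)
print("hub",onz(I,432.5,297,.105),"exp",o+R@[.03,.105])
E
python3 -m creep '[{"delta_pos":[0,0,0],"roll":-0.12,"grip":110},{"delta_pos":[0,5,0],"roll":-0.12,"grip":110},{"delta_pos":[0,5,0],"roll":-0.12,"grip":110},{"delta_pos":[0,5,0],"roll":-0.12,"grip":110},{"delta_pos":[0,5,0],"roll":-0.12,"grip":110},{"delta_pos":[0,5,0],"roll":-0.12,"grip":110},{"delta_pos":[0,5,0],"roll":-0.12,"grip":110},{"delta_pos":[0,5,0],"roll":0,"grip":110},{"delta_pos":[0,0,0],"roll":0,"grip":110}]' >/dev/null; python3 st.py
```

```text
handle back/front in clamp mm [-61.2893932    1.75010637] [59.98914253  1.75093966]
hub [0.52661372 0.20853881 0.105     ] exp [0.52675025 0.20876405]
13.8167 [0.484  0.1249 0.2333] yaw 2.326 z [-0.0309 -0.0024 -0.9995] F [-0.35  0.02  0.61] T [-0.035 -0.007 -0.038] gap 0.0485
```

Knife is within 2 mm of the seat, and the hub matches to under 1 mm. Move over the pin.

```bash
python3 -m creep '[{"delta_pos":[4,20,0],"roll":0,"grip":110},{"delta_pos":[4,22,0],"roll":0,"grip":110},{"delta_pos":[4,22,0],"roll":0,"grip":110},{"delta_pos":[4,22,0],"roll":0,"grip":110},{"delta_pos":[4,22,0],"roll":0,"grip":110},{"delta_pos":[4,22,0],"roll":0,"grip":110},{"delta_pos":[4,18,0],"roll":0,"grip":110},{"delta_pos":[2,8,0],"roll":0,"grip":110},{"delta_pos":[0,0,0],"roll":0,"grip":110},{"delta_pos":[0,0,0],"roll":0,"grip":110},{"delta_pos":[0,0,0],"roll":0,"grip":110}]' >/dev/null; python3 st.py; python3 w.py w10|head -1
```

```text
14.7333 [0.577  0.256  0.2224] yaw 2.2918 z [-0.0443 -0.0073 -0.999 ] F [ 0.05 -0.51 -0.47] T [-0.029 -0.041  0.014] gap 0.0487
14.7333 [0.57701912 0.2559625  0.22239854] [ 0.41189272  0.910955   -0.01247876 -0.0186992 ] [ 0.288  0.468  0.252  1.4    0.006 -0.434]
```

View pics/w10.png

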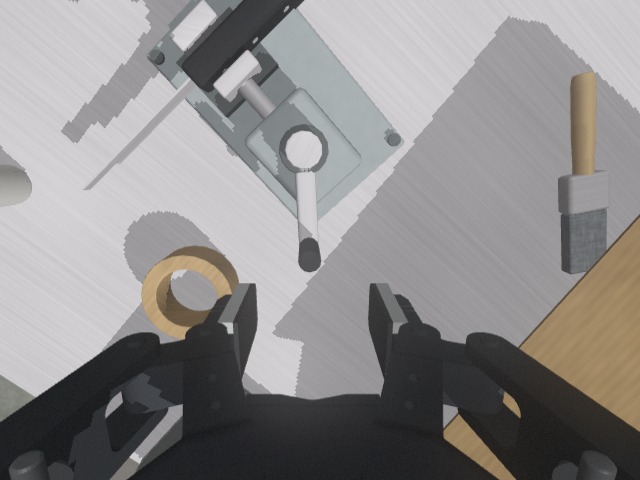

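The pin top is at about (309,245), centred between the finger columns; the knife is seated.

```bash
python3 - <<'E'
import pickle; from h import *; from scipy.spatial.transform import Rotation as Rr
I,d,s=pickle.load(open("w10.pkl","rb")); M=Rr.from_quat(s["eef_rot"]).as_matrix()
p=onz(I,309,246,.138); q=onz(I,310,262,.1)
sp=np.array([.5267,.2087]); v=p[:2]-sp; print(p,q,np.linalg.norm(v),np.arctan2(v[1],v[0]))
print("tool", M.T@(p-s["position"])*1000)
E
```

```text
[0.57333935 0.25376193 0.138     ] [0.58946959 0.26964819 0.1       ] 0.06485219352785963 0.7681981266222085
tool [-1.23151001 -0.99399802 84.49256052]
```

```bash
python3 -m creep '[{"delta_pos":[-2,4,0],"roll":-0.025,"grip":110},{"delta_pos":[0,4,10],"roll":0,"grip":110},{"delta_pos":[0,0,15],"roll":0,"grip":110},{"delta_pos":[0,0,15],"roll":0,"grip":110},{"delta_pos":[0,0,8],"roll":0,"grip":110},{"delta_pos":[0,0,0],"roll":0,"grip":110},{"delta_pos":[0,0,0],"roll":0,"grip":110},{"delta_pos":[0,0,0],"roll":0,"grip":110}]' >/dev/null; python3 st.py; python3 w.py w11|head -1
```

```text
15.45 [0.5823 0.2559 0.173 ] yaw 2.3141 z [-0.042  -0.0069 -0.9991] F [ 1.19 -0.18 -0.57] T [ 0.033  0.019 -0.03 ] gap 0.0488
15.45 [0.58233377 0.25590263 0.17302242] [ 0.40175863  0.9154981  -0.01159522 -0.01785453] [ 0.285  0.489  0.165  1.289  0.005 -0.458]
```

View pics/w11.png

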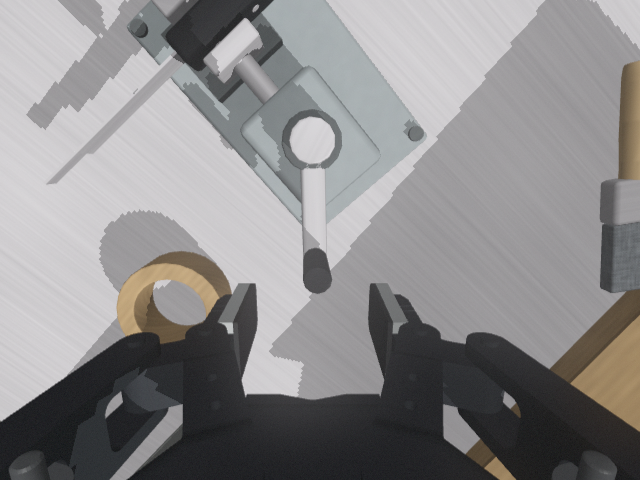

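```bash
python3 - <<'E'
import pickle; from h import *; from scipy.spatial.transform import Rotation as Rr
I,d,s=pickle.load(open("w11.pkl","rb")); M=Rr.from_quat(s["eef_rot"]).as_matrix()
p=onz(I,318,280,.138); sp=np.array([.5267,.2087]); v=p[:2]-sp; print(p,np.linalg.norm(v),np.arctan2(v[1],v[0]))
print("tool", M.T@(p-s["position"])*1000, "at z .12:",M.T@(np.array([p[0],p[1],.12])-s["position"])*1000, M.round(3))
E
```

```text
[0.58087769 0.261308   0.138     ] 0.07551704502779047 0.7706997804976847
tool [ 4.14499379  3.83444302 35.01463107] at z .12: [ 3.72425053  4.47483317 52.99831466] [[-0.677  0.735 -0.042]
 [ 0.736  0.677 -0.007]
 [ 0.023 -0.036 -0.999]]
```

```bash
python3 -m creep '[{"delta_pos":[4,4,8],"roll":0,"grip":110},{"delta_pos":[0,0,12],"roll":0,"grip":110},{"delta_pos":[0,0,14],"roll":0,"grip":110},{"delta_pos":[0,0,14],"roll":0,"grip":110},{"delta_pos":[0,0,10],"roll":0,"grip":110},{"delta_pos":[0,0,5],"roll":0,"grip":110},{"delta_pos":[0,0,0],"roll":0,"grip":110},{"delta_pos":[0,0,0],"roll":0,"grip":110},{"delta_pos":[0,0,0],"roll":0,"grip":110}]' >/dev/null; python3 st.py; python3 w.py w12|head -1
```

```text
16.25 [0.5837 0.265  0.111 ] yaw 2.3152 z [-0.032  -0.0031 -0.9995] F [-0.04 -0.27  0.17] T [-0.012 -0.031 -0.038] gap 0.0486
16.25 [0.583681   0.26504229 0.11102768] [ 0.40138048  0.91577012 -0.00783059 -0.01405266] [ 0.298  0.521  0.062  1.143  0.006 -0.447]
```

View pics/w12.png

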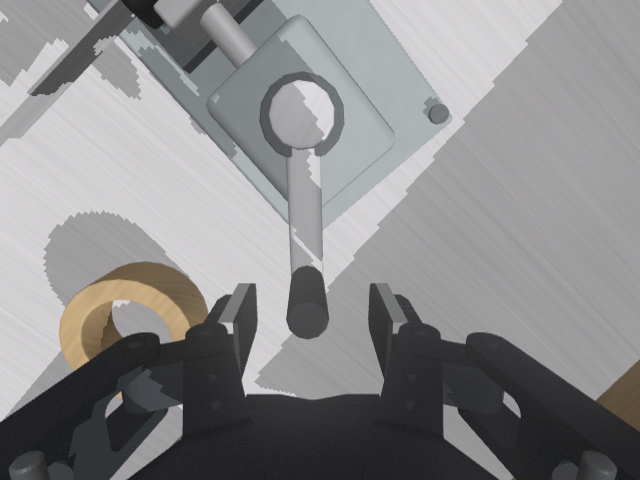

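```bash
python3 -m creep '[{"delta_pos":[-1,-3,4],"roll":0,"grip":140},{"delta_pos":[0,0,0],"roll":0,"grip":170},{"delta_pos":[0,0,0],"roll":0,"grip":186},{"delta_pos":[0,0,0],"roll":0,"grip":186},{"delta_pos":[0,0,0],"roll":0,"grip":186}]' 40 >/dev/null; python3 st.py; python3 w.py w13|head -1
```

```text
16.7167 [0.5835 0.2622 0.1094] yaw 2.3149 z [-0.0277 -0.0017 -0.9996] F [-1.03  0.25 -0.65] T [ 0.017 -0.038  0.035] gap 0.0234
16.7167 [0.58352789 0.26222834 0.10938576] [ 0.40154348  0.91573514 -0.00635305 -0.01231374] [ 0.294  0.515  0.049  1.132  0.006 -0.45 ]
```

View pics/w13.png

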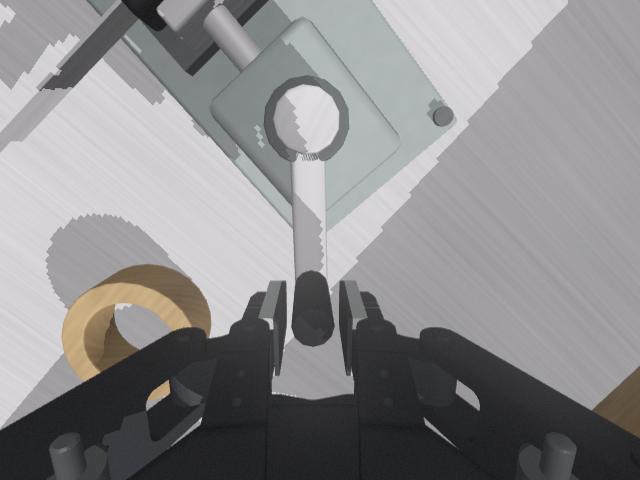

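Pin is caged (gap 23 mm). I begin winding in small arcs, reading tangential force.

```bash
cat > cr.py <<'E'
from plant import bot; import numpy as np; from scipy.spatial.transform import Rotation as R
s=bot.observe(); M=R.from_quat(s["eef_rot"]).as_matrix(); v=s["position"][:2]-np.array([.5267,.2087])
a=np.arctan2(v[1],v[0]); yaw=np.arctan2(M[1,0],M[0,0])
print("t%.2f ang %.3f rad %.1fmm yawerr %.3f z %.4f Ft %.1f Fr %.1f Fz %.1f Tz %.2f gap %.4f tilt"%(s["t"],a,np.linalg.norm(v)*1e3,yaw-a-np.pi/2,s["position"][2],s["ft_force"]@M[:,0],s["ft_force"]@M[:,1],s["ft_force"][2],s["ft_torque"][2],s["finger_gap"]),M[:2,2].round(3))
E
python3 cr.py
python3 -m creep '[{"delta_pos":[-4,0,0],"roll":0,"grip":186},{"delta_pos":[-4,0,0],"roll":0.03,"grip":186}]'>/dev/null; python3 cr.py
python3 -m creep '[{"delta_pos":[-4,0,0],"roll":0.05,"grip":186},{"delta_pos":[-4,0,0],"roll":0.05,"grip":186}]'>/dev/null; python3 cr.py
python3 -m creep '[{"delta_pos":[-4,0,0],"roll":0.05,"grip":186},{"delta_pos":[-4,0,0],"roll":0.05,"grip":186}]'>/dev/null; python3 cr.py
```

```text
t16.77 ang 0.755 rad 78.1mm yawerr -0.011 z 0.1094 Ft -0.2 Fr -0.5 Fz 0.1 Tz 0.04 gap 0.0229 tilt [-0.028 -0.002]
t16.93 ang 0.670 rad 78.3mm yawerr 0.044 z 0.1095 Ft 6.0 Fr -0.0 Fz 0.6 Tz -0.03 gap 0.0231 tilt [-0.029  0.   ]
t17.10 ang 0.599 rad 78.3mm yawerr 0.011 z 0.1091 Ft 5.2 Fr -0.7 Fz 2.1 Tz -0.02 gap 0.0232 tilt [-0.033  0.004]
t17.27 ang 0.527 rad 78.3mm yawerr -0.024 z 0.1090 Ft 6.3 Fr -0.4 Fz 1.5 Tz -0.03 gap 0.0228 tilt [-0.037  0.009]
```

Free winding at about 5-6 N, with the tool tracking the arc well.

```bash

python3 -m creep '[{"delta_pos":[-4,-1,0],"roll":0.03,"grip":186},{"delta_pos":[-4,0,0],"roll":0.035,"grip":186},{"delta_pos":[-4,0,0],"roll":0.035,"grip":186}]'>/dev/null; python3 cr.py
python3 -m creep '[{"delta_pos":[-4,0,0],"roll":0.035,"grip":186},{"delta_pos":[-4,0,0],"roll":0.035,"grip":186},{"delta_pos":[-4,0,0],"roll":0.035,"grip":186}]'>/dev/null; python3 cr.py
python3 -m creep '[{"delta_pos":[-4,0,0],"roll":0.035,"grip":186},{"delta_pos":[-4,0,0],"roll":0.035,"grip":186}]'>/dev/null; python3 cr.py
python3 -m creep '[{"delta_pos":[-4,0,0],"roll":0.035,"grip":186},{"delta_pos":[-4,0,0],"roll":0.035,"grip":186}]'>/dev/null; python3 cr.py
```

```text
t17.52 ang 0.418 rad 77.8mm yawerr -0.022 z 0.1092 Ft 4.8 Fr 0.1 Fz 1.4 Tz -0.01 gap 0.0235 tilt [-0.04   0.017]
t17.77 ang 0.310 rad 78.0mm yawerr -0.026 z 0.1091 Ft 5.3 Fr -1.4 Fz 1.2 Tz -0.05 gap 0.0230 tilt [-0.043  0.026]
t17.93 ang 0.239 rad 78.1mm yawerr -0.029 z 0.1090 Ft 5.6 Fr -0.8 Fz 0.4 Tz -0.03 gap 0.0228 tilt [-0.044  0.031]
t18.10 ang 0.168 rad 78.4mm yawerr -0.033 z 0.1090 Ft 4.7 Fr -1.0 Fz 0.1 Tz -0.09 gap 0.0232 tilt [-0.045  0.037]
```

```bash

python3 -m creep '[{"delta_pos":[-4,-1,0],"roll":0.03,"grip":186},{"delta_pos":[-4,0,0],"roll":0.03,"grip":186}]'>/dev/null; python3 cr.py
python3 -m creep '[{"delta_pos":[-4,0,0],"roll":0.035,"grip":186},{"delta_pos":[-3,0,0],"roll":0.035,"grip":186}]'>/dev/null; python3 cr.py
python3 -m creep '[{"delta_pos":[-4,0,0],"roll":0.035,"grip":186}]'>/dev/null; python3 cr.py
python3 -m creep '[{"delta_pos":[-4,0,0],"roll":0.035,"grip":186}]'>/dev/null; python3 cr.py
```

```text
t18.27 ang 0.098 rad 78.3mm yawerr -0.027 z 0.1093 Ft 6.2 Fr -0.4 Fz -0.2 Tz -0.01 gap 0.0227 tilt [-0.044  0.044]
t18.43 ang 0.038 rad 78.6mm yawerr -0.042 z 0.1092 Ft 5.3 Fr -1.0 Fz -0.2 Tz -0.02 gap 0.0228 tilt [-0.044  0.05 ]
t18.52 ang 0.005 rad 78.8mm yawerr -0.046 z 0.1092 Ft 5.1 Fr -0.4 Fz 0.2 Tz -0.07 gap 0.0231 tilt [-0.043  0.053]
t18.60 ang -0.030 rad 79.0mm yawerr -0.049 z 0.1092 Ft 5.0 Fr -1.1 Fz 0.4 Tz -0.09 gap 0.0232 tilt [-0.043  0.056]
```

```bash

python3 -m creep '[{"delta_pos":[-4,-1,0],"roll":0.025,"grip":186}]'>/dev/null; python3 cr.py
python3 -m creep '[{"delta_pos":[-4,-1,0],"roll":0.025,"grip":186}]'>/dev/null; python3 cr.py
python3 -m creep '[{"delta_pos":[-4,0,0],"roll":0.025,"grip":186}]'>/dev/null; python3 cr.py
```

```text
t18.68 ang -0.063 rad 78.7mm yawerr -0.042 z 0.1093 Ft 5.8 Fr 1.0 Fz 0.4 Tz -0.09 gap 0.0228 tilt [-0.042  0.059]
t18.77 ang -0.097 rad 78.5mm yawerr -0.036 z 0.1096 Ft 6.3 Fr 0.5 Fz 0.7 Tz -0.05 gap 0.0235 tilt [-0.04   0.062]
t18.85 ang -0.130 rad 78.8mm yawerr -0.029 z 0.1096 Ft 5.6 Fr -1.1 Fz -0.6 Tz -0.11 gap 0.0228 tilt [-0.039  0.065]
```

```bash

python3 -m creep '[{"delta_pos":[-3,0,0],"roll":0.03,"grip":186}]'>/dev/null; python3 cr.py
python3 -m creep '[{"delta_pos":[-3,0,0],"roll":0.03,"grip":186}]'>/dev/null; python3 cr.py
```

```text
t18.93 ang -0.153 rad 79.1mm yawerr -0.039 z 0.1096 Ft 7.1 Fr -0.7 Fz -1.1 Tz -0.04 gap 0.0232 tilt [-0.038  0.068]
t19.02 ang -0.167 rad 79.5mm yawerr -0.057 z 0.1096 Ft 9.3 Fr -0.8 Fz -0.5 Tz -0.13 gap 0.0228 tilt [-0.037  0.073]
```

The force is climbing (7, then 9 N). One row at a time.

```bash

python3 -m creep '[{"delta_pos":[-3,0,0],"roll":0.01,"grip":186}]'>/dev/null; python3 cr.py
```

```text
t19.10 ang -0.174 rad 79.8mm yawerr -0.061 z 0.1098 Ft 10.1 Fr -1.0 Fz -1.3 Tz -0.11 gap 0.0232 tilt [-0.035  0.078]
```

```bash

python3 -m creep '[{"delta_pos":[-4,-1,0],"roll":0,"grip":186}]'>/dev/null; python3 cr.py
python3 -m creep '[{"delta_pos":[-4,-1,0],"roll":0,"grip":186}]'>/dev/null; python3 cr.py
```

```text
t19.18 ang -0.184 rad 79.6mm yawerr -0.051 z 0.1101 Ft 12.6 Fr -0.2 Fz -1.2 Tz -0.18 gap 0.0233 tilt [-0.032  0.084]
t19.27 ang -0.190 rad 79.4mm yawerr -0.044 z 0.1105 Ft 13.3 Fr 0.0 Fz -2.1 Tz -0.14 gap 0.0233 tilt [-0.029  0.091]
```

```bash

python3 -m creep '[{"delta_pos":[-4,-1,0],"roll":0.01,"grip":186}]'>/dev/null; python3 cr.py
python3 -m creep '[{"delta_pos":[-4,0,0],"roll":0.01,"grip":186}]'>/dev/null; python3 cr.py; python3 w.py w14 | head -1
```

```text
t19.35 ang -0.196 rad 79.2mm yawerr -0.048 z 0.1107 Ft 12.5 Fr -0.5 Fz -2.6 Tz -0.20 gap 0.0230 tilt [-0.026  0.098]
t19.43 ang -0.202 rad 79.5mm yawerr -0.052 z 0.1107 Ft 12.4 Fr -1.0 Fz -3.2 Tz -0.20 gap 0.0233 tilt [-0.024  0.105]
19.4333 [0.60454562 0.1927959  0.11069437] [ 0.78895286  0.61208391  0.02291679 -0.04880067] [ 0.131  0.483 -0.004  1.093  0.107  0.382]
```

View pics/w14.png

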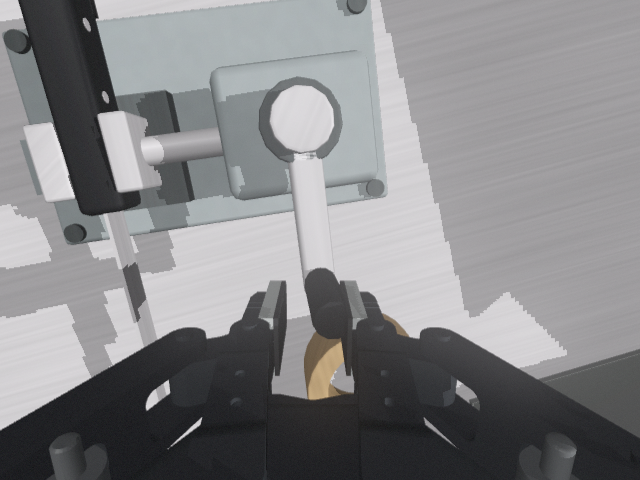

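The jaws now hold the handle, and force has plateaued at about 12.5 N while the crank still moves, which suggests break-over. Two more small rows to confirm the plateau (well inside the 0.35 rad).

```bash

python3 -m creep '[{"delta_pos":[-5,0,0],"roll":0.01,"grip":186}]'>/dev/null; python3 cr.py
python3 -m creep '[{"delta_pos":[-5,0,0],"roll":0.01,"grip":186}]'>/dev/null; python3 cr.py
```

```text
t19.57 ang -0.220 rad 79.8mm yawerr -0.043 z 0.1105 Ft 11.9 Fr -0.2 Fz -3.8 Tz -0.18 gap 0.0232 tilt [-0.021  0.112]
t19.65 ang -0.239 rad 80.0mm yawerr -0.034 z 0.1102 Ft 12.4 Fr -0.9 Fz -3.1 Tz -0.17 gap 0.0231 tilt [-0.019  0.119]
```

Flat at about 12 N over a further 0.04 rad: broken over, about 0.07 rad into the span. Back off slightly, open, check.

```bash

python3 -m creep '[{"delta_pos":[3,0,0],"roll":0,"grip":175},{"delta_pos":[1,0,0],"roll":0,"grip":150},{"delta_pos":[0,0,0],"roll":0,"grip":110},{"delta_pos":[0,0,0],"roll":0,"grip":110},{"delta_pos":[0,0,0],"roll":0,"grip":110},{"delta_pos":[0,0,0],"roll":0,"grip":110}]'>/dev/null; python3 cr.py; python3 w.py w15|head -1
```

```text
t20.15 ang -0.194 rad 81.7mm yawerr -0.084 z 0.1105 Ft -0.1 Fr -0.8 Fz 0.2 Tz -0.03 gap 0.0485 tilt [-0.018  0.118]
20.15 [0.60687967 0.19294718 0.11051699] [ 0.79586905  0.60249636  0.02861544 -0.05264734] [ 0.125  0.481 -0.009  1.084  0.12   0.399]
```

View pics/w15.png

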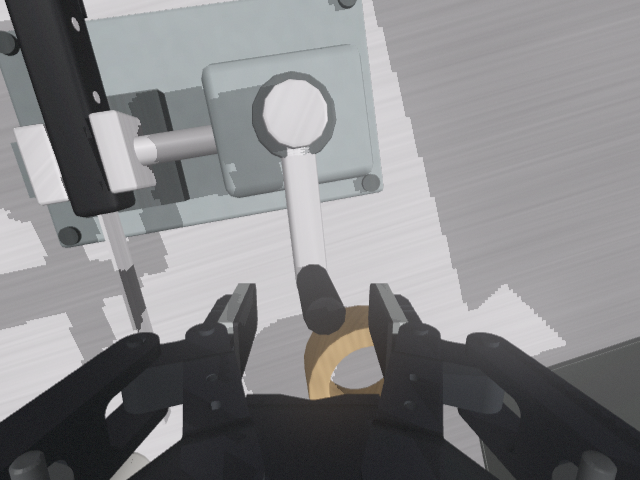

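Pin is free between the open pads. Rise away.

```bash

python3 -m creep '[{"delta_pos":[0,0,-6],"roll":0,"grip":110},{"delta_pos":[0,0,-10],"roll":0,"grip":110},{"delta_pos":[0,0,-12],"roll":0,"grip":110},{"delta_pos":[0,0,-15],"roll":0,"grip":110},{"delta_pos":[0,0,-15],"roll":0,"grip":110},{"delta_pos":[0,0,-15],"roll":0,"grip":110},{"delta_pos":[0,-10,-15],"roll":0,"grip":110},{"delta_pos":[0,-15,-15],"roll":0,"grip":110},{"delta_pos":[0,-20,-10],"roll":0,"grip":110},{"delta_pos":[0,-20,-10],"roll":0,"grip":110},{"delta_pos":[0,-20,0],"roll":0,"grip":110},{"delta_pos":[0,-20,0],"roll":0,"grip":110},{"delta_pos":[0,-10,0],"roll":0,"grip":110},{"delta_pos":[0,0,0],"roll":0,"grip":110},{"delta_pos":[0,0,0],"roll":0,"grip":110},{"delta_pos":[0,0,0],"roll":0,"grip":110}]'>/dev/null; python3 cr.py; python3 w.py w16; python3 -c "
from plant import bot;import cv2
p,d=bot.snapshot('scene');cv2.imwrite('pics/s16.png',p)
p,d=bot.snapshot('top');cv2.imwrite('pics/t16.png',p)"
```

```text
t21.53 ang -3.067 rad 29.2mm yawerr 2.786 z 0.2583 Ft -0.3 Fr 0.2 Fz -0.2 Tz 0.01 gap 0.0486 tilt [-0.004  0.119]
21.5333 [0.49755639 0.20650994 0.25828149] [ 0.79710819  0.6008914   0.03438573 -0.04863825] [ 0.178  0.209 -0.032  1.313  0.118  0.458]
{'vertical_fov': 68.6813516789679, 'cx': 312.4230942871186, 'cy': 239.69429999046682, 'extrinsics': array([[ 0.27471709, -0.92870284, -0.24908144,  0.43290164],
       [ 0.95490065,  0.29386714, -0.04250704,  0.20803216],
       [ 0.11267326, -0.22617062,  0.96754927,  0.40270376],
       [ 0.        ,  0.        ,  0.        ,  1.        ]])}
```

View pics/w16.png

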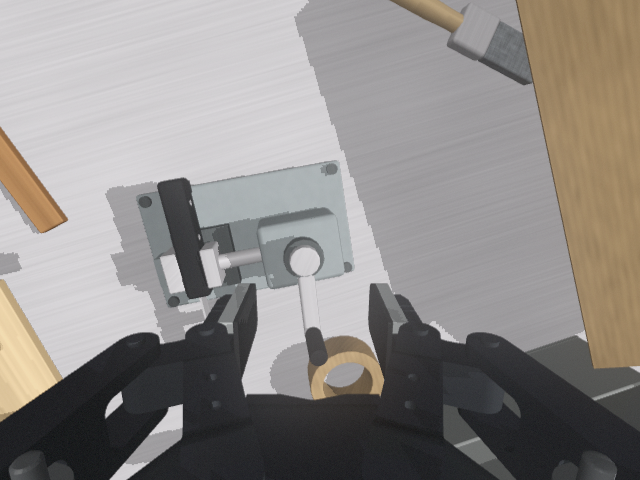

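View pics/s16.png

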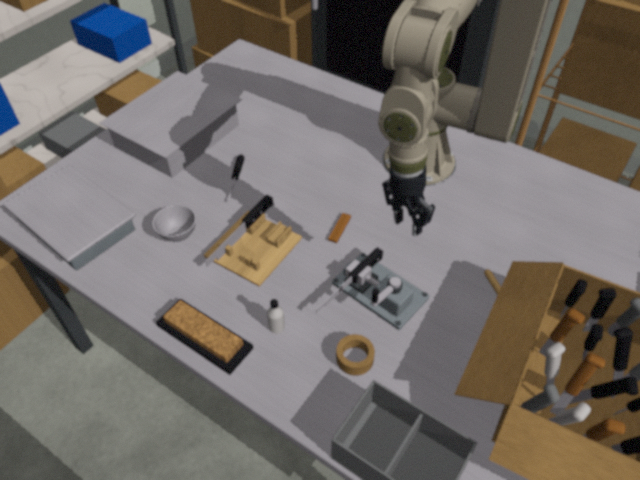

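View pics/t16.png

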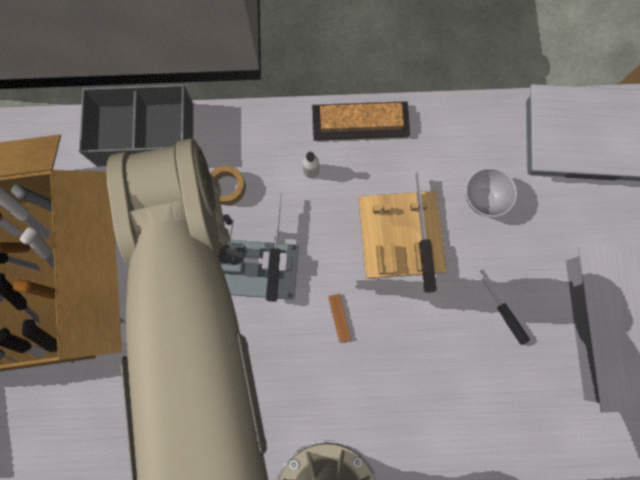

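```bash
python3 - <<'E'
import pickle; from h import *
I,d,s=pickle.load(open("w16.pkl","rb")); p=cv2.imread("pics/w16.png")
th=-.115;R=np.array([[np.cos(th),-np.sin(th)],[np.sin(th),np.cos(th)]]);o=np.array([.4849,.1079])
for u,v in [(173,190),(178,215),(182,240),(187,265),(192,290)]:
    oo,r=ray(I,u,v); q=oo+r*np.median(d[v-1:v+2,u-1:u+2]); print((R.T@(q[:2]-o)*1000).round(1),q[2].round(4))
# pin
t=onz(I,317,355,.138)[:2]; w=t-np.array([.5267,.2087]); print("pin",np.linalg.norm(w),np.arctan2(w[1],w[0]))
E
```

```text
[-49.2  -2.2] 0.0604
[-25.5  -3.8] 0.0598
[-1.1 -6.1] 0.06
[24.3 -7.5] 0.0603
[50.7 -9.1] 0.0602
pin 0.07283556377762208 -0.17927705805894345
```

```bash
python3 - <<'E'
import pickle; from h import *
I,d,s=pickle.load(open("w16.pkl","rb")); p=cv2.imread("pics/w16.png")
cv2.imwrite("pics/w16c.png",cv2.resize(p[150:320,125:255],None,fx=3.5,fy=3.5,interpolation=2))
from plant import bot
T=bot.camera_info("top"); t=cv2.imread("pics/t16.png"); cv2.imwrite("pics/t16c.png",cv2.resize(t[180:310,215:315],None,fx=4.5,fy=4.5,interpolation=2))
E
```

```text
(no output)
```

View pics/w16c.png

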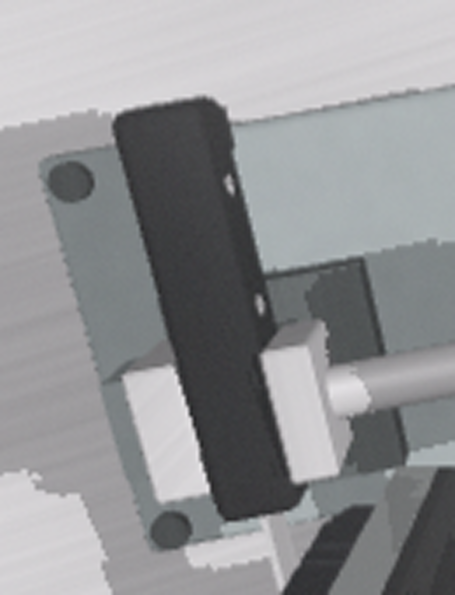

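View pics/t16c.png

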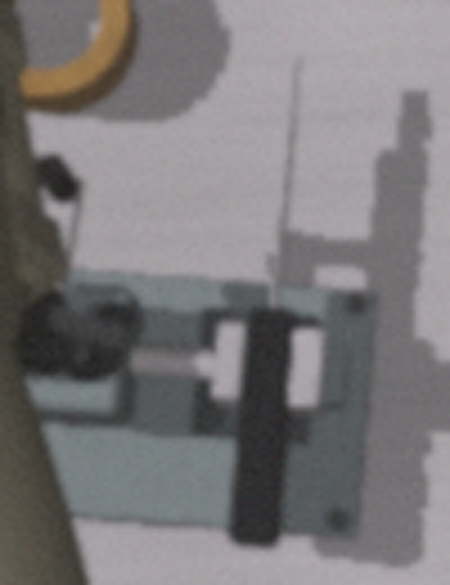

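The top view shows the handle parallel to the jaws and clamped, and depth puts its top level at 0.060. Everything else is in place and the robot is clear. Handing in.

```bash
python3 -c "
from plant import bot
print(bot.observe()['t']); print(bot.sign_off())"
```

```text
21.6833
the job is handed in; nothing more can be done
None
```

The boning knife is clamped edge down between the jaws with its blade pointing away, and I handed the job in at t = 21.7 s.

**Moving the knife:** I lifted it straight out of the cradle and set it within about 2 mm of the seat, then let go before winding.

**Winding:** I wound the crank with the pin caged loosely between the fingers. The force at the pin was about 5–6 N free, climbed near 0.9 rad of winding, then stayed flat at about 12–13 N. I stopped about 0.07 rad into the 0.35 rad break-over span, backed off and opened the gripper.

**Last checks:**
- The handle top is level at z ≈ 60 mm along its whole length, so it is fully down on the bed.
- Both jaws are against the handle, and in the top view it is parallel to them.
- The robot is clear of everything, and the other knife and the bystanders looked unmoved in the last pictures.

**One disagreement:** rough pixel picks in the last wrist picture suggested the handle was turned about 0.07 rad in the clamp. The top view did not show this, and I put it down to the picks.

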